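Pack the paint jars and walk the case to its stop

TASK

Put every yellow-capped paint jar into the wooden case (leave everything else where it is), then shut the lid, then swing the brass hasp fully down over the catch on the near face. Then walk the heavy case away from you by pushing in turn on its two near steel-clad corners only, never on the middle of that face with its hasp, rail and glass pane, in short steps so that it stays roughly square (never more than 20 degrees off) and without lifting it, until its far face is flush against the wooden batten, about centred between the red ends.

Things in the scene. Friction and masses are not known exactly. Their poses are not given: they have to be found in the camera images.
- case: Loose wooden stock case, 160 mm (x, depth) x 300 mm (y, width) x 90 mm tall without lid; 1.7 to 2.2 kg with its lid, empty; loaded it slides at 10 to 20 N in all, rather more than half of that on one corner. Origin: centre of its underside; x runs from its near face (robot and hasp side, x = -80) to its far face (hinge side, +80), y to the left. Inside: x = -68 to +72, y = -142 to +142, floor 8 mm up, open on top.
- pane: Glass pane in the middle of the case's near face, 220 mm wide, from 8 to 60 mm above the table, recessed 6 mm behind the steel corner fittings and the wooden top rail. Fragile: must not be pushed. Origin at its centre.
- lid (a joint): Lid angle, rad: 0 shut, starts standing open at 1.6 to 1.75 (stop at 1.8). Stiff hinge (0.3 N m) along the case's y: stays where it is left; no handle, so push it over from behind and press it down. Lid 160 mm deep, 300 mm wide, upper face 10 mm (11.5 on its blue panel) above the rim when shut.
- lid_hinge (a point): Middle of the lid's hinge line, in the case's frame at x = +80, y = 0, z = 90 mm. Its axes are the lid's: when shut they match the case's, and the lid extends 160 mm along its own -x.
- hasp (a joint): Angle of the brass hasp flap on the lid's free edge, relative to the lid, rad: 0 hanging down over the catch on the near face (lid shut), 1.57 level towards the robot, 3.14 straight up from the lid, 3.9 (stop) folded back to 41 deg above the lid's upper face; starts 3.6 to 3.85. Stiff hinge (0.02 N m): stays where left, must be pushed right down.
- hasp_hinge (a point): Middle of the hasp's hinge pin, along the case's y; with the lid shut it lies at x = -83.5, y = 0, z = 99 mm in the case's frame. The flap is 50 mm wide in y, 60 mm long, 4 mm thick (centred 1 mm outside the pin).
- rail: Wooden top rail in the middle of the case's near face, above the pane: 220 mm wide (y), from 60 to 90 mm above the table, its near side level with the steel corner fittings; the hasp hangs in front of it. Origin at its centre.
- batten: Wooden stop batten fixed to the table, 380 mm long in y, 30 mm wide and 30 mm high, with a red block at either end (20 mm more each). Origin: on the table at the middle of its near face (the face the case is to come up against); its x points away from the robot, y to the left along the batten.
- case_far_left (a point): Bottom far left corner of the case (x = +80, y = +150 mm in its frame).
- case_far_right (a point): Bottom far right corner of the case (x = +80, y = -150 mm).
- case_near_left (a point): Bottom near left corner of the case (x = -80, y = +150 mm). The near face is clad here in dark steel over its full height, from this corner to 40 mm inwards: the place to push.
- case_near_right (a point): Bottom near right corner of the case (x = -80, y = -150 mm). The near face is clad here in dark steel over its full height, from this corner to 40 mm inwards: the place to push.
- jar1_c (a point): Centre of yellow-capped jar 1: a white cylinder 46 mm in diameter and 74 mm tall with a yellow cap, about 140 g; the point is on the axis half-way up (37 mm above the table when it stands); its z axis runs along the jar towards the cap. May be absent.
- jar2_c (a point): Centre of yellow-capped jar 2: a white cylinder 46 mm in diameter and 74 mm tall with a yellow cap, about 140 g; the point is on the axis half-way up (37 mm above the table when it stands); its z axis runs along the jar towards the cap. May be absent.
- jar3_c (a point): Centre of yellow-capped jar 3: a white cylinder 46 mm in diameter and 74 mm tall with a yellow cap, about 140 g; the point is on the axis half-way up (37 mm above the table when it stands); its z axis runs along the jar towards the cap. May be absent.
- jar4_c (a point): Centre of yellow-capped jar 4: a white cylinder 46 mm in diameter and 74 mm tall with a yellow cap, about 140 g; the point is on the axis half-way up (37 mm above the table when it stands); its z axis runs along the jar towards the cap. May be absent.
- jar5_c (a point): Centre of yellow-capped jar 5: a white cylinder 46 mm in diameter and 74 mm tall with a yellow cap, about 140 g; the point is on the axis half-way up (37 mm above the table when it stands); its z axis runs along the jar towards the cap. May be absent.
- redjar_c (a point): Centre of the red-capped jar, same size as the yellow ones; it stays where it is.
- glue_c (a point): Centre of a white glue bottle 40 mm in diameter, 85 mm tall, orange cap; a bystander.
- whitejar_c (a point): Centre of a blue jar with a white cap, same size as the yellow ones; a bystander.
- brush: Paint brush 160 mm long lying on the table; a bystander.
- pot: Terracotta-coloured pot 60 mm across, 45 mm tall; a bystander. Origin under its centre.
- tape: Blue roll of tape 70 mm across, 20 mm tall; a bystander. Origin under its centre.
- glassplate: Green glass plate 160 x 100 x 6 mm; a bystander. Origin under its centre.
Not all that is in view belongs to the job. Leave any green, purple or turquoise look-alike of the part that bears jar3_c alone.

How it is judged (in metres and radians):
On the way, in this order (a step that is already met when the one before it is completed fails the run):
1. all yellow-capped jars present are inside the case (x of jar1_c in the frame of case between -0.068 and 0.072 m and y of jar1_c in the frame of case between -0.143 and 0.143 m and z of jar1_c in the frame of case between 0.015 and 0.065 m and x of jar2_c in the frame of case between -0.068 and 0.072 m and y of jar2_c in the frame of case between -0.143 and 0.143 m and z of jar2_c in the frame of case between 0.015 and 0.065 m and x of jar3_c in the frame of case between -0.068 and 0.072 m and y of jar3_c in the frame of case between -0.143 and 0.143 m and z of jar3_c in the frame of case between 0.015 and 0.065 m and x of jar4_c in the frame of case between -0.068 and 0.072 m and y of jar4_c in the frame of case between -0.143 and 0.143 m and z of jar4_c in the frame of case between 0.015 and 0.065 m and x of jar5_c in the frame of case between -0.068 and 0.072 m and y of jar5_c in the frame of case between -0.143 and 0.143 m and z of jar5_c in the frame of case between 0.015 and 0.065 m and contact force between the fingers and jar1 below 0.1 N and contact force between the fingers and jar2 below 0.1 N and contact force between the fingers and jar3 below 0.1 N and contact force between the fingers and jar4 below 0.1 N and contact force between the fingers and jar5 below 0.1 N), for 0.2 s.
2. the lid is shut on them (x of jar1_c in the frame of case between -0.068 and 0.072 m and y of jar1_c in the frame of case between -0.143 and 0.143 m and z of jar1_c in the frame of case between 0.015 and 0.065 m and x of jar2_c in the frame of case between -0.068 and 0.072 m and y of jar2_c in the frame of case between -0.143 and 0.143 m and z of jar2_c in the frame of case between 0.015 and 0.065 m and x of jar3_c in the frame of case between -0.068 and 0.072 m and y of jar3_c in the frame of case between -0.143 and 0.143 m and z of jar3_c in the frame of case between 0.015 and 0.065 m and x of jar4_c in the frame of case between -0.068 and 0.072 m and y of jar4_c in the frame of case between -0.143 and 0.143 m and z of jar4_c in the frame of case between 0.015 and 0.065 m and x of jar5_c in the frame of case between -0.068 and 0.072 m and y of jar5_c in the frame of case between -0.143 and 0.143 m and z of jar5_c in the frame of case between 0.015 and 0.065 m and value of joint lid below 0.06 rad), for 0.2 s.
3. the hasp hangs over the catch (value of joint lid below 0.06 rad and value of joint hasp below 0.2 rad), for 0.2 s.
4. the case is flush with the batten (x of each of case_far_left, case_far_right in the frame of batten above -0.008 m and y of case in the frame of batten between -0.045 and 0.045 m), for 0.2 s.
At the end, for the whole second after the job is handed in: All yellow-capped jars inside the case, lid shut (under 0.06 rad), hasp down (under 0.2 rad), both far bottom corners of the case within 8 mm of the batten's near face, the case's middle within 45 mm of the batten's middle along it, the case at rest (all of step 3 and all of step 4 and x of jar1_c in the frame of case between -0.068 and 0.072 m and y of jar1_c in the frame of case between -0.143 and 0.143 m and z of jar1_c in the frame of case between 0.015 and 0.065 m and x of jar2_c in the frame of case between -0.068 and 0.072 m and y of jar2_c in the frame of case between -0.143 and 0.143 m and z of jar2_c in the frame of case between 0.015 and 0.065 m and x of jar3_c in the frame of case between -0.068 and 0.072 m and y of jar3_c in the frame of case between -0.143 and 0.143 m and z of jar3_c in the frame of case between 0.015 and 0.065 m and x of jar4_c in the frame of case between -0.068 and 0.072 m and y of jar4_c in the frame of case between -0.143 and 0.143 m and z of jar4_c in the frame of case between 0.015 and 0.065 m and x of jar5_c in the frame of case between -0.068 and 0.072 m and y of jar5_c in the frame of case between -0.143 and 0.143 m and z of jar5_c in the frame of case between 0.015 and 0.065 m and linear speed of case below 0.01 m/s); the robot touches nothing.
It fails at once if the case, once moved over 5 cm from its start, is pushed on the middle of its near face (hasp or wooden rail) (distance of case from where it was at the start of the episode above 0.05 m and (contact force between any of the fingers, the arm and hasp above 1.5 N or contact force between any of the fingers, the arm and rail above 1.5 N)).
It fails at once if the glass pane is pushed on (contact force between any of the fingers, the arm and pane above 2 N).
It fails at once if the case slews more than 20 degrees from square with the batten (angle between the x axis of case and the x axis of batten, either way round above 0.35 rad).
It fails at once if the case is tipped or lifted (angle between case's own z axis and vertical above 0.15 rad or height (world z) of case above 0.02 m).
It fails at once if another thing (red-capped jar, glue, blue jar, brush, pot, tape, glass plate) is moved more than 4 cm (distance of any of redjar_c, glue_c, whitejar_c, brush, pot, tape, glassplate from where it was at the start of the episode above 0.04 m).
Of jar1, jar2, jar3, jar4, jar5 only 3 to 4 are there at a start; the rules pass over those that are not, and their reading is None.
At some moment in a run one of jar1, jar2, jar3, jar4, jar5 may be knocked a few centimetres aside while the robot is not near it.
Once in a run the grip may slacken for a moment while it holds something.
It also fails if it takes over 200 s, if anything falls off the work surface, if the arm or the gripper's body presses on something with over 40 N, if the wrist force passes 120 N, or if a joint passes its speed limit or range.

ROBOT

A 6-joint arm with a two-finger parallel gripper is mounted at the origin on the work surface. World frame = base frame: x ahead of the robot, y to its left, z up, the work surface at z = 0. Lengths are in m, angles in degrees, forces in N, time in s.
With the tool pointing down it reaches from about 0.375 to 0.9 m from the base axis. Payload 3.1 kg.
Tool frame: the origin (TCP) lies between the finger pads; the fingertips stand 11 mm ahead of it and the grasp point (between the pads) lies 8 mm behind it; z points along the fingers, y is the line along which they close (so a half turn about z gives the same grasp; the last joint's range is limited). The gripper opens to 87 mm and grips with 3 to 60 N. Pads are 19 mm wide; open, the fingers measure 117 mm over their backs; the gripper's body (75 mm by 190 mm) begins 51 mm behind the grasp point.
Start: joints at [63.455, 30.224, 82.088, -0, 67.689, -10.227], TCP at [0.176, 0.6, 0.234] pointing down, gripper open.
Joint ranges: [-176.69, 176.69], [-43.24, 126.21], [12.49, 139.97], [-82, 262], [0, 151.66], [-163.58, 163.58]. Speed limits (degrees/s): [159.86, 159.86, 180, 180, 180, 180].

INTERFACE

Orientations are given as a 3x3 rotation matrix whose columns are the frame's x, y, z axes.
In Python, from rig import bot, viewer, workorder, nets gives the robot as it stands. The module is installed in compiled form; this text tells all that it offers.
- The arm moves only by the tool move_arm, never from a script. Its argument "increments" is a list of rows, each a list of 7 numbers: the shift along the tool's x, y, z normalised to -1 to 1, where 1 is 0.3 m, then the turn, a rotation vector about the tool's x, y, z normalised to -1 to 1, where 1 is pi rad, then the opening, from 0 (shut) to 1 (fully open). In form: [[tx, ty, tz, wx, wy, wz, grip], ...]. A call has 1 to 10 rows; each row is the pose to reach, as a shift and turn from the pose commanded when the call began, along the tool's axes at that moment, turning the shorter way round; what a row does not reach only later rows make up. A row lasts 1/12 s, in which the tool goes at most 41.7 mm and 7.16 degrees, less where a joint would pass 70% of its speed; a pose out of reach is approached as far as the arm can. A call with a number of a shift or a turn outside -1 to 1 is refused whole. A call with a gripper value outside its range is refused whole. The fingers move at their own pace and stop on an object; the grip force is fixed at half the most. Time passes only in rows, so rows that repeat a pose let the fingers close. It gives the time, the measured TCP pose, the force, the opening and the grip force at its end, in the units of the state.
- bot.read_state(): the state, without advancing time (a new reading comes with each control period).
- viewer.capture(name): name is "scene" or "top" or "wrist"; returns a dict with "image" (480x640x3 uint8, blue, green, red), "K" (3x3 intrinsics, pixels), "dist" ([k1, k2, p1, p2, k3] as OpenCV has them; the pictures are not rectified), "eye" and "orientation" of the camera in the world. Camera axes: x right, y up, looking along -z (the intrinsics and any distortion apply to the point x, -y, -z); pixel columns grow to the right and rows downward; lengths in m; the calibration is good to about 2 mm. A picture is of the moment at which its call begins. There is no depth.
- workorder.hand_in(): hands the job in; it is judged then, once.
Trained networks look in the newest picture that a camera, given by its name, has taken for a name from the list of things; names that differ only in an ending like _2 or _b are one class to them, and where a whole thing is asked for, a point or a joint stands for the part that bears it (a point fixed in the world has none). Each returns a list of dicts, best first, with "conf" (0 to 1); they miss things now and then, are a little off and sometimes report something else, mostly with a low value. They report only what shows in the picture. A call takes as long as a camera call. They do not tell look-alikes from the thing itself.
- nets.find_in(camera, thing): "location" ([column, row] in pixels, amid what is visible of it).
The state is a dict: "time_s": time; "joint_positions": joint angles; "qvel": joint speeds; "tau": joint torques, N m; "position": TCP position; "tcp_rot": TCP orientation; "force": force on the tool from outside, world axes, zero at the start; "moment": the same for the moment, N m; "opening": opening from 0.0 (shut) to 1.0 (fully open); "grasp_force": force on a finger pad.
Only numpy, scipy, OpenCV 4.12 (cv2) and the standard library are available. Lean on these libraries where they do the work, as an engineer would, in place of code of your own. Each camera call takes 0.05 s, during which the arm holds its last target. There are 200 camera calls.

## Working session

There is one attempt and no reset: what is moved stays moved. The work goes in short steps, Python scripts to look and compute and a tool call to move; the robot and the scene stay as the last step left them, time stands still between calls to the robot, and variables do not carry over. Pictures are saved under pics/ and viewed, at most 14 in all, crops included, and the job is handed in when it is done.

Besides the shell and the picture viewer there is one more tool, called after "Call:" as name(argument=value, ...) on one line, values as JSON. move_arm: Moves the arm, as the interface text tells. Its arguments: {"type":"object","properties":{"increments":{"type":"array"}},"required":["increments"]}

```bash
mkdir -p pics; cat > h.py <<'E'
import numpy as np, cv2
from rig import bot, viewer, workorder, nets
from scipy.spatial.transform import Rotation as R
def ray(c,px):
    u=cv2.undistortPoints(np.array([[px]],float),np.array(c["K"],float),np.array(c["dist"],float))[0,0]
    d=np.array(c["orientation"])@np.array([u[0],-u[1],-1.0]); return np.array(c["eye"]),d/np.linalg.norm(d)
def onz(c,px,z):
    e,d=ray(c,px); return e+d*(z-e[2])/d[2]
def proj(c,P):
    q=(np.array(P,float)-np.array(c["eye"]))@np.array(c["orientation"])
    q=q*[1,-1,-1]
    return cv2.projectPoints(q.reshape(-1,1,3),np.zeros(3),np.zeros(3),np.array(c["K"],float),np.array(c["dist"],float))[0].reshape(-1,2)
def tri(rs):
    A=0;b=0
    for e,d in rs:
        M=np.eye(3)-np.outer(d,d);A=A+M;b=b+M@e
    return np.linalg.solve(A,b)
def cap(n,f=None):
    c=viewer.capture(n)
    if f: cv2.imwrite("pics/"+f,c["image"])
    return c
def go(P,Rt=None):
    "row values (from measured pose) to reach TCP P with orientation Rt"
    s=bot.read_state();R0=np.array(s["tcp_rot"]);t=R0.T@(np.array(P)-s["position"])/0.3
    w=np.zeros(3) if Rt is None else R.from_matrix(R0.T@Rt).as_rotvec()/np.pi
    return np.round(np.r_[t,w],4)
E
python3 - <<'E'
from h import *
s=bot.read_state();print(s["time_s"],np.round(s["position"],4),np.round(s["tcp_rot"],3).tolist(),s["force"],s["opening"])
cs={n:cap(n,n+"0.png") for n in("scene","top")}
for n,c in cs.items(): print(n,np.round(c["eye"],3))
for t,z in [("case",.05),("lid",.15),("hasp",.2),("batten",.03),("rail",.075),("pane",.034),("jar1_c",.037),("redjar_c",.037),("glue_c",.04),("whitejar_c",.037),("brush",.005),("pot",.02),("tape",.01),("glassplate",.005)]:
    for n in cs:
        print(t,n,[(round(x["conf"],2),np.round(x["location"]).astype(int).tolist(),np.round(onz(cs[n],x["location"],z)[:2],3).tolist()) for x in nets.find_in(n,t)])
E
```

```text
0.0 [0.1752 0.5992 0.2326] [[-0.96, 0.281, -0.001], [0.281, 0.96, -0.002], [0.0, -0.002, -1.0]] [-0.8578071  -0.12826738 -0.97568316] 0.9930069291467664
scene [ 1.004 -0.397  1.05 ]
top [ 0.253 -0.014  1.354]
case scene [(0.69, [324, 249], [0.52, -0.003])]
case top [(0.89, [312, 210], [0.569, -0.008])]
lid scene [(0.91, [348, 248], [0.597, -0.003]), (0.59, [399, 156], [0.482, 0.257]), (0.23, [161, 411], [0.642, -0.465])]
lid top [(0.92, [312, 182], [0.616, -0.01]), (0.58, [314, 212], [0.539, -0.014])]
hasp scene [(0.84, [363, 237], [0.62, 0.016])]
hasp top [(0.72, [309, 161], [0.65, -0.003])]
batten scene [(0.89, [382, 334], [0.752, -0.036]), (0.34, [302, 240], [0.457, -0.02])]
batten top [(0.59, [315, 148], [0.745, -0.018]), (0.22, [165, 341], [0.233, 0.373])]
rail scene [(0.69, [297, 232], [0.456, -0.03])]
rail top [(0.68, [311, 255], [0.447, -0.005]), (0.66, [195, 230], [0.512, 0.293]), (0.64, [184, 263], [0.428, 0.317])]
pane scene [(0.65, [303, 236], [0.452, -0.013])]
pane top [(0.71, [311, 212], [0.567, -0.006]), (0.24, [134, 292], [0.358, 0.457])]
jar1_c scene []
jar1_c top []
[... 254 characters left out ...]
 0.095]), (0.55, [162, 408], [0.593, -0.47]), (0.22, [398, 156], [0.419, 0.334])]
glue_c top []
whitejar_c scene [(0.82, [412, 118], [0.34, 0.464]), (0.61, [182, 298], [0.412, -0.32])]
whitejar_c top [(0.75, [134, 291], [0.361, 0.455]), (0.73, [318, 254], [0.454, -0.023])]
brush scene [(0.83, [459, 155], [0.499, 0.488])]
brush top [(0.64, [136, 240], [0.501, 0.47])]
pot scene [(0.67, [132, 354], [0.447, -0.465])]
pot top [(0.81, [485, 252], [0.457, -0.462])]
tape scene [(0.73, [117, 330], [0.373, -0.466])]
tape top [(0.85, [481, 296], [0.343, -0.447]), (0.45, [305, 259], [0.445, 0.013])]
glassplate scene [(0.82, [363, 120], [0.231, 0.379])]
glassplate top [(0.94, [165, 343], [0.227, 0.378])]
```

View pics/scene0.png

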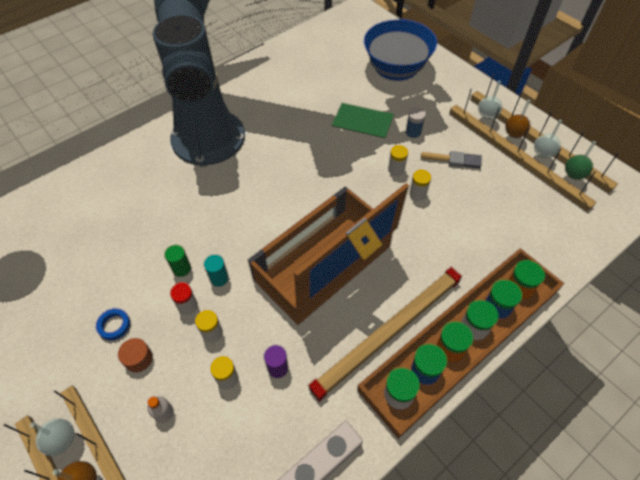

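View pics/top0.png

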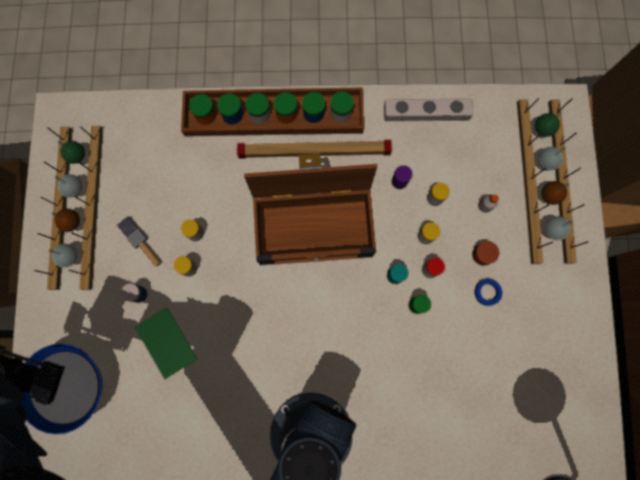

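The scene shows four standing yellow-capped jars: scene (399,155), (421,181), (207,323), (223,370); top (190,229), (183,265), (431,231), (440,191). The case with its open lid is at top (312,210), and the batten runs from top (241,150) to (388,147).

```bash
python3 - <<'E'
from h import *
cs={n:cap(n) for n in("scene","top")}
det={}
for n,c in cs.items():
    hsv=cv2.cvtColor(c["image"],cv2.COLOR_BGR2HSV)
    m=cv2.inRange(hsv,(21,170,120),(33,255,255)); 
    k,l,st,ce=cv2.connectedComponentsWithStats(m)
    det[n]=[ce[i] for i in range(1,k) if st[i,4]>60]
    for i in range(1,k):
        if st[i,4]>40: print(n,st[i].tolist(),ce[i].round(1),onz(c,ce[i],.074).round(3))
    m=cv2.inRange(hsv,(0,180,100),(4,255,255))|cv2.inRange(hsv,(175,180,100),(180,255,255))
    k,l,st,ce=cv2.connectedComponentsWithStats(m)
    for i in range(1,k):
        if st[i,4]>40: print("red",n,st[i].tolist(),ce[i].round(1),onz(c,ce[i],.03).round(3))
for a in det["scene"]:
  for b in det["top"]:
    ra,rb=ray(cs["scene"],a),ray(cs["top"],b);p=tri([ra,rb])
    r=np.linalg.norm(np.cross(p-ra[0],ra[1]))
    if r<.012: print("jar",p.round(4),r.round(4))
a=cv2.resize(cs["top"]["image"][130:280,220:410],None,fx=4,fy=4,interpolation=cv2.INTER_CUBIC)
cv2.imwrite("pics/t1.png",a)
b=cv2.resize(cs["scene"]["image"][175:325,235:425],None,fx=4,fy=4,interpolation=cv2.INTER_CUBIC)
cv2.imwrite("pics/s1.png",b)
E
```

```text
scene [391, 146, 17, 13, 172] [398.8 151.7] [0.428 0.322 0.074]
scene [413, 170, 18, 14, 197] [421.6 176.6] [0.523 0.307 0.074]
scene [350, 223, 31, 34, 336] [365.  239.6] [0.572 0.075 0.074]
scene [195, 311, 23, 20, 343] [205.7 320.2] [ 0.509 -0.311  0.074]
scene [211, 357, 23, 22, 394] [221.6 367.5] [ 0.614 -0.34   0.074]
red scene [447, 268, 13, 13, 77] [453.3 273.9] [0.748 0.187 0.03 ]
red scene [171, 283, 20, 19, 301] [180.5 292.1] [ 0.393 -0.314  0.03 ]
red scene [310, 381, 16, 16, 139] [317.  388.6] [ 0.753 -0.214  0.03 ]
top [433, 184, 16, 16, 205] [440.3 191.1] [ 0.61  -0.339  0.074]
top [182, 220, 16, 17, 208] [189.4 227.8] [0.52  0.307 0.074]
top [423, 223, 17, 17, 221] [430.6 230.8] [ 0.506 -0.308  0.074]
top [175, 257, 16, 17, 213] [182.4 264.6] [0.425 0.322 0.074]
red top [428, 258, 16, 17, 221] [435.2 266. ] [ 0.421 -0.326  0.03 ]
jar [0.4256 0.3232 0.0709] 0.0007
jar [0.521  0.3083 0.0705] 0.0007
jar [ 0.5734 -0.3147  0.1948] 0.0073
jar [ 0.5065 -0.3099  0.0692] 0.0003
jar [ 0.6113 -0.3397  0.0685] 0.0003
jar [ 0.5424 -0.3383 -0.0928] 0.0093
```

View pics/t1.png

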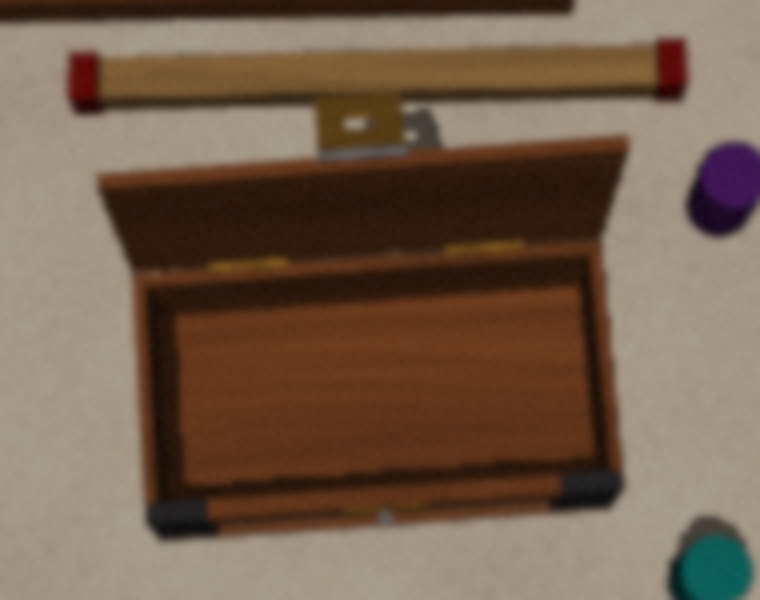

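View pics/s1.png

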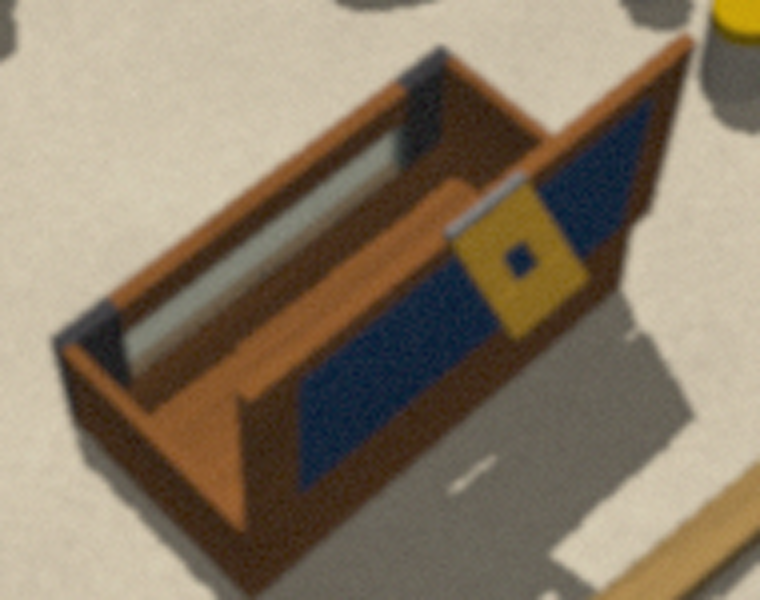

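Top crop: case rim corners at about FL (135,272), FR (602,245), NR (622,480), NL (150,510); lid free edge (100,178)-(628,140). Scene crop: NL rim (442,48), NR rim (55,342), FR bottom (250,597), lid corners (690,38), (240,395).

```bash
python3 - <<'E'
from h import *
from scipy.optimize import least_squares
cs={n:cap(n) for n in("scene","top")}
T=lambda x,y:np.array([(x+.5)/4-.5+220,(y+.5)/4-.5+130]); S=lambda x,y:np.array([(x+.5)/4-.5+235,(y+.5)/4-.5+175])
obs=[("top",(80,150,90),T(135,272)),("top",(80,-150,90),T(602,245)),("top",(-80,-150,90),T(621,487)),("top",(-80,150,90),T(151,522)),
("scene",(-80,150,90),S(444,46)),("scene",(-80,-150,90),S(53,340)),("scene",(80,-150,0),S(250,599)),("scene",(-80,-150,0),S(80,432))]
lo=[("top",150,T(98,176)),("top",-150,T(630,138)),("scene",150,S(691,38)),("scene",-150,S(240,393))]
def W(p,P):
    c,s=np.cos(p[2]),np.sin(p[2]);P=np.array(P)/1000
    return [p[0]+c*P[0]-s*P[1],p[1]+s*P[0]+c*P[1],P[2]]
def f(p):
    r=[proj(cs[n],[W(p,P)])[0]-o for n,P,o in obs]
    for n,y,o in lo:
        r.append(proj(cs[n],[W(p,(80-160*np.cos(p[3]),y,90+160*np.sin(p[3])))])[0]-o)
    return np.ravel(r)
s=least_squares(f,[.55,0,.05,1.7],loss="soft_l1");p=s.x;print("case",p.round(4),f(p).round(1).reshape(-1,2).tolist())
# batten near-top edge corners (z .03) from top, incl red blocks
for a in [(70,110),(688,98),(100,105),(655,97)]: print(onz(cs["top"],T(*a),.03).round(4))
s=bot.read_state();q=np.array(s["tcp_rot"])
print(go([.4256,.3232,.2],np.array([[-1,0,0],[0,1,0],[0,0,-1.]])), s["time_s"])
w=cap("wrist");print("wrist cam rel tcp",(q.T@(w["eye"]-s["position"])).round(4),(q.T@w["orientation"]).round(3).tolist(),w["K"])
E
```

```text
case [ 0.5229 -0.011   0.0594  1.6432] [[-1.0, -0.2], [-0.1, -1.6], [0.8, -0.1], [-1.9, -0.7], [-0.4, -0.1], [-0.9, -0.4], [0.1, 1.6], [-2.6, -3.6], [-0.5, 0.4], [-0.2, 0.6], [0.1, 0.1], [0.1, 0.8]]
[0.7234 0.194  0.03  ]
[ 0.7263 -0.224   0.03  ]
[0.7266 0.1736 0.03  ]
[ 0.7272 -0.2018  0.03  ]
[-1.0589 -0.6507  0.1118 -0.     -0.     -0.0907] 1.7
wrist cam rel tcp [ 0.0774  0.0004 -0.1508] [[0.0, 0.959, 0.282], [1.0, -0.0, 0.001], [0.001, 0.282, -0.959]] [[415.68350329   0.         321.27677826]
 [  0.         415.68350329 243.97345214]
 [  0.           0.           1.        ]]
```

Call:
move_arm(increments=[[-0.95, -0.6, 0.1, 0, 0, -0.11, 0.85], [-0.95, -0.6, 0.1, 0, 0, -0.11, 0.85], [-0.95, -0.6, 0.1, 0, 0, -0.11, 0.85], [-0.95, -0.6, 0.1, 0, 0, -0.11, 0.85], [-0.95, -0.6, 0.1, 0, 0, -0.11, 0.85], [-0.95, -0.6, 0.1, 0, 0, -0.11, 0.85], [-0.95, -0.6, 0.1, 0, 0, -0.11, 0.85], [-0.95, -0.6, 0.1, 0, 0, -0.11, 0.85], [-0.95, -0.6, 0.1, 0, 0, -0.11, 0.85], [-0.95, -0.6, 0.1, 0, 0, -0.11, 0.85]])

```text
time_s: 2.58
position: [0.4007, 0.345, 0.2035]
tcp_rot: [[-0.998, -0.056, 0.0], [-0.056, 0.998, -0.0], [-0.0, -0.0, -1.0]]
force: [-0.2, 0.3, 0.4]
opening: 0.85
grasp_force: 0.0
```

```bash
cat >> h.py <<'E'
CASE=np.array([.5229,-.011,.0594])
def Rt(yaw):
    c,s=np.cos(yaw),np.sin(yaw); return np.array([[-c,-s,0],[-s,c,0],[0,0,-1.]])
def slot(x,y,z,p=None):
    p=CASE if p is None else p
    c,s=np.cos(p[2]),np.sin(p[2]); return np.array([p[0]+c*x-s*y,p[1]+s*x+c*y,z])
def caps(names=("scene","top")):
    cs={n:cap(n) for n in names};det={}
    for n,c in cs.items():
        m=cv2.inRange(cv2.cvtColor(c["image"],cv2.COLOR_BGR2HSV),(21,160,90),(33,255,255))
        k,l,st,ce=cv2.connectedComponentsWithStats(m)
        det[n]=[ce[i] for i in range(1,k) if st[i,4]>60]
    return cs,det
def plan(wps,yaw=.0594,start=None):
    "chain: each waypoint relative to previous, assuming yaw reached"
    s=bot.read_state();p=np.array(s["position"]);r=np.array(s["tcp_rot"])
    w=R.from_matrix(r.T@Rt(yaw)).as_rotvec()/np.pi
    print("t",round(s["time_s"],2),"pos",p.round(4),"turn",w.round(4),"open",round(s["opening"],3),"grip",np.round(s["grasp_force"],1),"F",np.round(s["force"],1))
    for q in wps:
        d=r.T@(np.array(q)-p)/.3; print(np.round(q,3),"inc from here",d.round(3))
E
python3 - <<'E'
from h import *
plan([(.4256,.3232,.15),(.4256,.3232,.044),(.4256,.3232,.2),slot(-35,75,0)/1 if 0 else slot(.028,.075,.2),slot(.028,.075,.053)])
E
```

```text
t 2.58 pos [0.4007 0.345  0.2035] turn [-0.      0.0001 -0.0012] open 0.85 grip 0.0 F [-0.2  0.3  0.4]
[0.426 0.323 0.15 ] inc from here [-0.079 -0.077  0.178]
[0.426 0.323 0.044] inc from here [-0.079 -0.077  0.532]
[0.426 0.323 0.2  ] inc from here [-0.079 -0.077  0.012]
[0.546 0.066 0.2  ] inc from here [-0.433 -0.957  0.012]
[0.546 0.066 0.053] inc from here [-0.433 -0.957  0.502]
```

Call:
move_arm(increments=[[-0.08, -0.077, 0.2, 0, 0, 0, 0.85], [-0.08, -0.077, 0.2, 0, 0, 0, 0.85], [-0.08, -0.077, 0.3, 0, 0, 0, 0.85], [-0.08, -0.077, 0.4, 0, 0, 0, 0.85], [-0.08, -0.077, 0.5, 0, 0, 0, 0.85], [-0.08, -0.077, 0.53, 0, 0, 0, 0.85], [-0.08, -0.077, 0.53, 0, 0, 0, 0.85], [-0.08, -0.077, 0.53, 0, 0, 0, 0], [-0.08, -0.077, 0.53, 0, 0, 0, 0], [-0.08, -0.077, 0.53, 0, 0, 0, 0]])

```text
time_s: 3.42
position: [0.4248, 0.3264, 0.0464]
tcp_rot: [[-0.998, -0.061, 0.003], [-0.061, 0.998, 0.002], [-0.003, 0.001, -1.0]]
force: [-0.1, 0.1, 0.4]
opening: 0.706
grasp_force: 0.0
```

Call:
move_arm(increments=[[0, 0, 0, 0, 0, 0, 0], [0, 0, 0, 0, 0, 0, 0], [0, 0, 0, 0, 0, 0, 0], [0, 0, -0.1, 0, 0, 0, 0], [0, 0, -0.2, 0, 0, 0, 0], [0, 0, -0.3, 0, 0, 0, 0], [0, 0, -0.4, 0, 0, 0, 0], [0, 0, -0.52, 0, 0, 0, 0], [0, 0, -0.52, 0, 0, 0, 0], [0, 0, -0.52, 0, 0, 0, 0]])

```text
time_s: 4.25
position: [0.425, 0.3259, 0.2027]
tcp_rot: [[-0.998, -0.061, 0.005], [-0.061, 0.998, 0.002], [-0.005, 0.002, -1.0]]
force: [0.0, -1.0, -1.3]
opening: 0.523
grasp_force: 30.0
```

Call:
move_arm(increments=[[-0.35, -0.89, 0, 0, 0, 0, 0], [-0.35, -0.89, 0, 0, 0, 0, 0], [-0.35, -0.89, 0, 0, 0, 0, 0], [-0.35, -0.89, 0, 0, 0, 0, 0], [-0.35, -0.89, 0, 0, 0, 0, 0], [-0.35, -0.89, 0, 0, 0, 0, 0], [-0.35, -0.89, 0, 0, 0, 0, 0], [-0.35, -0.89, 0, 0, 0, 0, 0], [-0.35, -0.89, 0, 0, 0, 0, 0], [-0.35, -0.89, 0, 0, 0, 0, 0]])

```text
time_s: 5.08
position: [0.5432, 0.0653, 0.1987]
tcp_rot: [[-0.998, -0.06, -0.005], [-0.06, 0.998, 0.001], [0.005, 0.001, -1.0]]
force: [-1.2, 0.6, -1.6]
opening: 0.526
grasp_force: 30.0
```

```bash
python3 - <<'E'
from h import *
plan([slot(.028,.075,.2),slot(.028,.075,.056)])
cap("scene","p1.png");w=cap("wrist","w1.png");cv2.imwrite("pics/p1.png",np.hstack([cv2.resize(cv2.imread("pics/p1.png"),(400,300)),cv2.resize(w["image"],(400,300))]))
E
```

```text
t 5.08 pos [0.5432 0.0653 0.1987] turn [ 0.0004 -0.0015  0.    ] open 0.526 grip 30.0 F [-1.2  0.6 -1.6]
[0.546 0.066 0.2  ] inc from here [-0.011  0.    -0.004]
[0.546 0.066 0.056] inc from here [-0.013 -0.001  0.476]
```

View pics/p1.png

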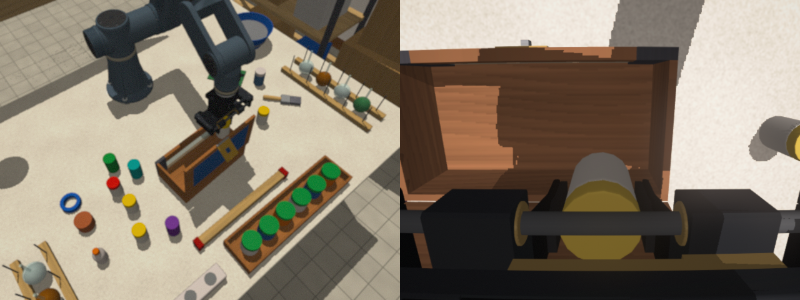

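The jar is held over the case, clear of the lid; wrist half shows the cap at (600,230) between the fingers.

Call:
move_arm(increments=[[-0.005, 0, 0.12, 0, 0, 0, 0], [-0.005, 0, 0.24, 0, 0, 0, 0], [-0.005, 0, 0.36, 0, 0, 0, 0], [-0.005, 0, 0.44, 0, 0, 0, 0], [-0.005, 0, 0.475, 0, 0, 0, 0], [-0.005, 0, 0.475, 0, 0, 0, 0], [-0.005, 0, 0.475, 0, 0, 0, 0.75], [-0.005, 0, 0.475, 0, 0, 0, 0.75], [-0.005, 0, 0.475, 0, 0, 0, 0.75], [-0.005, 0, 0.475, 0, 0, 0, 0.75]])

```text
time_s: 6.02
position: [0.5477, 0.0654, 0.0598]
tcp_rot: [[-0.998, -0.061, 0.004], [-0.061, 0.998, -0.0], [-0.004, -0.001, -1.0]]
force: [-0.6, -0.0, 0.1]
opening: 0.713
grasp_force: 0.0
```

Call:
move_arm(increments=[[0, 0, -0.1, 0, 0, 0, 0.75], [0, 0, -0.2, 0, 0, 0, 0.75], [0, 0, -0.3, 0, 0, 0, 0.75], [0, 0, -0.4, 0, 0, 0, 0.75], [0, 0, -0.48, 0, 0, 0, 0.85], [0, 0, -0.48, 0, 0, 0, 0.85], [0, 0, -0.48, 0, 0, 0, 0.85]])

```text
time_s: 6.6
position: [0.5476, 0.0652, 0.2047]
tcp_rot: [[-0.998, -0.061, 0.006], [-0.061, 0.998, -0.0], [-0.006, -0.001, -1.0]]
force: [-0.3, 0.2, -0.6]
opening: 0.837
grasp_force: 0.0
```

```bash
python3 - <<'E'
from h import *
cs,det=caps()
for a in det["scene"]:
  for b in det["top"]:
    ra,rb=ray(cs["scene"],a),ray(cs["top"],b);p=tri([ra,rb])
    r=np.linalg.norm(np.cross(p-ra[0],ra[1]))
    if r<.006: print("jar",p.round(4),r.round(4))
plan([(.521,.3083,.2),(.521,.3083,.046)])
E
```

```text
jar [0.5212 0.3079 0.0675] 0.0008
jar [ 0.5066 -0.3093  0.0665] 0.0005
jar [ 0.6114 -0.3392  0.0659] 0.0002
t 6.7 pos [0.5457 0.0653 0.2019] turn [ 0.     -0.0002  0.0004] open 0.841 grip 0.0 F [-0.3  0.7  0.3]
[0.521 0.308 0.2  ] inc from here [0.033 0.813 0.007]
[0.521 0.308 0.046] inc from here [0.033 0.813 0.52 ]
```

Call:
move_arm(increments=[[0.033, 0.813, 0, 0, 0, 0, 0.85], [0.033, 0.813, 0, 0, 0, 0, 0.85], [0.033, 0.813, 0, 0, 0, 0, 0.85], [0.033, 0.813, 0, 0, 0, 0, 0.85], [0.033, 0.813, 0, 0, 0, 0, 0.85], [0.033, 0.813, 0, 0, 0, 0, 0.85], [0.033, 0.813, 0, 0, 0, 0, 0.85], [0.033, 0.813, 0.1, 0, 0, 0, 0.85], [0.033, 0.813, 0.2, 0, 0, 0, 0.85], [0.033, 0.813, 0.2, 0, 0, 0, 0.85]])

```text
time_s: 7.53
position: [0.5166, 0.3063, 0.1353]
tcp_rot: [[-0.998, -0.061, -0.014], [-0.061, 0.998, -0.005], [0.014, -0.004, -1.0]]
force: [-0.7, -0.0, -1.6]
opening: 0.848
grasp_force: 0.0
```

Call:
move_arm(increments=[[0, 0, 0.1, 0, 0, 0, 0.85], [0, 0, 0.2, 0, 0, 0, 0.85], [0, 0, 0.3, 0, 0, 0, 0.85], [0, 0, 0.315, 0, 0, 0, 0.85], [0, 0, 0.315, 0, 0, 0, 0], [0, 0, 0.315, 0, 0, 0, 0], [0, 0, 0.315, 0, 0, 0, 0], [0, 0, 0.315, 0, 0, 0, 0], [0, 0, 0.315, 0, 0, 0, 0], [0, 0, 0.315, 0, 0, 0, 0]])

```text
time_s: 8.37
position: [0.5226, 0.3085, 0.0492]
tcp_rot: [[-0.998, -0.061, 0.003], [-0.061, 0.998, 0.001], [-0.003, 0.001, -1.0]]
force: [0.1, -1.0, 5.3]
opening: 0.518
grasp_force: 30.0
```

Call:
move_arm(increments=[[0, 0, -0.1, 0, 0, 0, 0], [0, 0, -0.2, 0, 0, 0, 0], [0, 0, -0.3, 0, 0, 0, 0], [0, 0, -0.4, 0, 0, 0, 0], [0, 0, -0.52, 0, 0, 0, 0], [0, 0, -0.52, 0, 0, 0, 0], [0, 0, -0.52, 0, 0, 0, 0]])

```text
time_s: 8.95
position: [0.523, 0.3088, 0.2065]
tcp_rot: [[-0.998, -0.061, 0.006], [-0.061, 0.998, 0.002], [-0.006, 0.002, -1.0]]
force: [0.4, 0.2, -1.4]
opening: 0.521
grasp_force: 30.0
```

```bash
python3 - <<'E'
from h import *
plan([slot(-.037,.075,.2),slot(-.037,.075,.058)])
E
```

```text
t 8.95 pos [0.523  0.3088 0.2065] turn [0.0006 0.0019 0.0005] open 0.521 grip 30.0 F [ 0.4  0.2 -1.4]
[0.482 0.062 0.2  ] inc from here [ 0.188 -0.814  0.019]
[0.482 0.062 0.058] inc from here [ 0.191 -0.815  0.492]
```

Call:
move_arm(increments=[[0.19, -0.814, 0, 0, 0, 0, 0], [0.19, -0.814, 0, 0, 0, 0, 0], [0.19, -0.814, 0, 0, 0, 0, 0], [0.19, -0.814, 0, 0, 0, 0, 0], [0.19, -0.814, 0, 0, 0, 0, 0], [0.19, -0.814, 0, 0, 0, 0, 0], [0.19, -0.814, 0, 0, 0, 0, 0], [0.19, -0.814, 0, 0, 0, 0, 0], [0.19, -0.814, 0.1, 0, 0, 0, 0], [0.19, -0.814, 0.2, 0, 0, 0, 0]])

```text
time_s: 9.78
position: [0.481, 0.0618, 0.1437]
tcp_rot: [[-0.998, -0.061, 0.005], [-0.061, 0.998, 0.0], [-0.005, -0.0, -1.0]]
force: [0.0, -1.0, -2.1]
opening: 0.52
grasp_force: 30.0
```

Call:
move_arm(increments=[[0, 0, 0.1, 0, 0, 0, 0], [0, 0, 0.18, 0, 0, 0, 0], [0, 0, 0.25, 0, 0, 0, 0], [0, 0, 0.288, 0, 0, 0, 0], [0, 0, 0.288, 0, 0, 0, 0], [0, 0, 0.288, 0, 0, 0, 0], [0, 0, 0.288, 0, 0, 0, 0.75], [0, 0, 0.288, 0, 0, 0, 0.75], [0, 0, 0.288, 0, 0, 0, 0.75], [0, 0, 0.288, 0, 0, 0, 0.75]])

```text
time_s: 10.62
position: [0.4799, 0.0612, 0.0575]
tcp_rot: [[-0.998, -0.061, 0.001], [-0.061, 0.998, -0.0], [-0.001, -0.0, -1.0]]
force: [0.1, 0.5, -0.4]
opening: 0.711
grasp_force: 0.0
```

Call:
move_arm(increments=[[0, 0, -0.1, 0, 0, 0, 0.75], [0, 0, -0.2, 0, 0, 0, 0.75], [0, 0, -0.3, 0, 0, 0, 0.75], [0, 0, -0.4, 0, 0, 0, 0.75], [0, 0, -0.48, 0, 0, 0, 0.85], [0, 0, -0.48, 0, 0, 0, 0.85], [0, 0, -0.48, 0, 0, 0, 0.85]])

```text
time_s: 11.2
position: [0.4805, 0.0609, 0.2028]
tcp_rot: [[-0.998, -0.061, 0.004], [-0.061, 0.998, -0.0], [-0.004, -0.001, -1.0]]
force: [0.2, -0.1, 1.4]
opening: 0.84
grasp_force: 0.0
```

```bash
python3 - <<'E'
from h import *
cs,det=caps()
for n in det: print(n,[(d.round().astype(int).tolist(),onz(cs[n],d,.078).round(3).tolist()) for d in det[n]])
plan([(.5066,-.3093,.2),(.5066,-.3093,.046)])
E
```

```text
scene [([334, 216], [0.478, 0.062, 0.078]), ([365, 240], [0.574, 0.072, 0.078]), ([206, 321], [0.512, -0.311, 0.078]), ([222, 368], [0.616, -0.34, 0.078])]
top [([440, 191], [0.608, -0.336, 0.078]), ([430, 231], [0.505, -0.306, 0.078])]
t 11.3 pos [0.4788 0.0611 0.2006] turn [ 0.0001 -0.0004  0.0004] open 0.846 grip 0.0 F [-0.2 -0.6 -0.7]
[ 0.507 -0.309  0.2  ] inc from here [-0.018 -1.238  0.002]
[ 0.507 -0.309  0.046] inc from here [-0.018 -1.238  0.515]
```

Call:
move_arm(increments=[[-0.01, -0.94, 0, 0, 0, 0, 0.85], [-0.01, -0.94, 0, 0, 0, 0, 0.85], [-0.01, -0.94, 0, 0, 0, 0, 0.85], [-0.01, -0.94, 0, 0, 0, 0, 0.85], [-0.01, -0.94, 0, 0, 0, 0, 0.85], [-0.01, -0.94, 0, 0, 0, 0, 0.85], [-0.01, -0.94, 0, 0, 0, 0, 0.85]])

```text
time_s: 11.88
position: [0.499, -0.2232, 0.1992]
tcp_rot: [[-0.998, -0.059, -0.002], [-0.059, 0.998, 0.001], [0.002, 0.001, -1.0]]
force: [0.2, 0.4, -1.6]
opening: 0.85
grasp_force: 0.0
```

Call:
move_arm(increments=[[-0.008, -0.298, 0, 0, 0, 0, 0.85], [-0.008, -0.298, 0, 0, 0, 0, 0.85], [-0.008, -0.298, 0.05, 0, 0, 0, 0.85], [-0.008, -0.298, 0.15, 0, 0, 0, 0.85], [-0.008, -0.298, 0.2, 0, 0, 0, 0.85], [-0.008, -0.298, 0.2, 0, 0, 0, 0.85]])

```text
time_s: 12.38
position: [0.5041, -0.3072, 0.1354]
tcp_rot: [[-0.998, -0.059, -0.009], [-0.059, 0.998, 0.008], [0.009, 0.009, -1.0]]
force: [-0.4, 0.4, -0.6]
opening: 0.852
grasp_force: 0.0
```

```bash
python3 - <<'E'
from h import *
plan([(.5066,-.3093,.046)])
E
```

```text
t 12.38 pos [ 0.5041 -0.3072  0.1354] turn [ 0.0028 -0.0027  0.    ] open 0.852 grip 0.0 F [-0.4  0.4 -0.6]
[ 0.507 -0.309  0.046] inc from here [-0.01  -0.01   0.298]
```

Call:
move_arm(increments=[[0, 0, 0.1, 0, 0, 0, 0.85], [0, 0, 0.2, 0, 0, 0, 0.85], [0, 0, 0.3, 0, 0, 0, 0.85], [0, 0, 0.31, 0, 0, 0, 0.85], [0, 0, 0.31, 0, 0, 0, 0], [0, 0, 0.31, 0, 0, 0, 0], [0, 0, 0.31, 0, 0, 0, 0], [0, 0, 0.31, 0, 0, 0, 0], [0, 0, 0.31, 0, 0, 0, 0], [0, 0, 0.31, 0, 0, 0, 0]])

```text
time_s: 13.22
position: [0.5083, -0.3099, 0.0497]
tcp_rot: [[-0.998, -0.061, 0.002], [-0.061, 0.998, -0.002], [-0.002, -0.002, -1.0]]
force: [0.1, 1.2, 4.0]
opening: 0.521
grasp_force: 30.0
```

Call:
move_arm(increments=[[0, 0, -0.1, 0, 0, 0, 0], [0, 0, -0.2, 0, 0, 0, 0], [0, 0, -0.3, 0, 0, 0, 0], [0, 0, -0.4, 0, 0, 0, 0], [0, 0, -0.52, 0, 0, 0, 0], [0, 0, -0.52, 0, 0, 0, 0], [0, 0, -0.52, 0, 0, 0, 0]])

```text
time_s: 13.8
position: [0.5086, -0.3103, 0.2069]
tcp_rot: [[-0.998, -0.061, 0.004], [-0.061, 0.998, -0.004], [-0.004, -0.004, -1.0]]
force: [0.6, -0.2, -2.3]
opening: 0.519
grasp_force: 30.0
```

```bash
python3 - <<'E'
from h import *
plan([slot(.028,-.075,.2),slot(.028,-.075,.058)])
E
```

```text
t 13.8 pos [ 0.5086 -0.3103  0.2069] turn [-0.0014  0.0013  0.0005] open 0.519 grip 30.0 F [ 0.6 -0.2 -2.3]
[ 0.555 -0.084  0.2  ] inc from here [-0.201  0.743  0.021]
[ 0.555 -0.084  0.058] inc from here [-0.199  0.745  0.494]
```

Call:
move_arm(increments=[[-0.2, 0.743, 0, 0, 0, 0, 0], [-0.2, 0.743, 0, 0, 0, 0, 0], [-0.2, 0.743, 0, 0, 0, 0, 0], [-0.2, 0.743, 0, 0, 0, 0, 0], [-0.2, 0.743, 0, 0, 0, 0, 0], [-0.2, 0.743, 0, 0, 0, 0, 0], [-0.2, 0.743, 0, 0, 0, 0, 0], [-0.2, 0.743, 0.05, 0, 0, 0, 0], [-0.2, 0.743, 0.1, 0, 0, 0, 0], [-0.2, 0.743, 0.2, 0, 0, 0, 0]])

```text
time_s: 14.63
position: [0.5551, -0.0839, 0.1446]
tcp_rot: [[-0.998, -0.061, 0.004], [-0.061, 0.998, -0.002], [-0.004, -0.002, -1.0]]
force: [0.9, -0.2, -1.5]
opening: 0.525
grasp_force: 30.0
```

Call:
move_arm(increments=[[0, 0, 0.1, 0, 0, 0, 0], [0, 0, 0.18, 0, 0, 0, 0], [0, 0, 0.25, 0, 0, 0, 0], [0, 0, 0.288, 0, 0, 0, 0], [0, 0, 0.288, 0, 0, 0, 0], [0, 0, 0.288, 0, 0, 0, 0], [0, 0, 0.288, 0, 0, 0, 0.75], [0, 0, 0.288, 0, 0, 0, 0.75], [0, 0, 0.288, 0, 0, 0, 0.75], [0, 0, 0.288, 0, 0, 0, 0.75]])

```text
time_s: 15.47
position: [0.5542, -0.0835, 0.0581]
tcp_rot: [[-0.998, -0.061, 0.001], [-0.061, 0.998, -0.0], [-0.001, -0.0, -1.0]]
force: [0.3, 0.0, -0.4]
opening: 0.715
grasp_force: 0.0
```

Call:
move_arm(increments=[[0, 0, -0.1, 0, 0, 0, 0.75], [0, 0, -0.2, 0, 0, 0, 0.75], [0, 0, -0.3, 0, 0, 0, 0.75], [0, 0, -0.4, 0, 0, 0, 0.75], [0, 0, -0.48, 0, 0, 0, 0.85], [0, 0, -0.48, 0, 0, 0, 0.85], [0, 0, -0.48, 0, 0, 0, 0.85]])

```text
time_s: 16.05
position: [0.5548, -0.0835, 0.2036]
tcp_rot: [[-0.998, -0.061, 0.004], [-0.061, 0.998, -0.002], [-0.004, -0.002, -1.0]]
force: [-0.4, 0.6, -0.2]
opening: 0.834
grasp_force: 0.0
```

```bash
python3 - <<'E'
from h import *
cs,det=caps()
for n in det: print(n,[(d.round().astype(int).tolist(),onz(cs[n],d,.074).round(3).tolist()) for d in det[n]])
plan([(.53,-.27,.2),(.6114,-.3392,.2),(.6114,-.3392,.046)])
E
```

```text
scene [([337, 221], [0.491, 0.06, 0.074]), ([365, 240], [0.572, 0.073, 0.074]), ([222, 368], [0.615, -0.34, 0.074])]
top [([440, 191], [0.609, -0.337, 0.074])]
t 16.15 pos [ 0.5531 -0.083   0.2011] turn [ 0.0002 -0.0005  0.0004] open 0.844 grip 0.0 F [-0.9 -0.2 -0.2]
[ 0.53 -0.27  0.2 ] inc from here [ 0.115 -0.618  0.004]
[ 0.611 -0.339  0.2  ] inc from here [-0.142 -0.864  0.003]
[ 0.611 -0.339  0.046] inc from here [-0.143 -0.865  0.516]
```

Call:
move_arm(increments=[[0.115, -0.618, 0, 0, 0, 0, 0.85], [0.115, -0.618, 0, 0, 0, 0, 0.85], [0.115, -0.618, 0, 0, 0, 0, 0.85], [0.115, -0.618, 0, 0, 0, 0, 0.85], [0.115, -0.618, 0, 0, 0, 0, 0.85], [-0.142, -0.864, 0, 0, 0, 0, 0.85], [-0.142, -0.864, 0, 0, 0, 0, 0.85], [-0.142, -0.864, 0.05, 0, 0, 0, 0.85], [-0.142, -0.864, 0.1, 0, 0, 0, 0.85], [-0.142, -0.864, 0.2, 0, 0, 0, 0.85]])

```text
time_s: 16.98
position: [0.6142, -0.3418, 0.1415]
tcp_rot: [[-0.998, -0.06, 0.004], [-0.06, 0.998, -0.003], [-0.003, -0.003, -1.0]]
force: [0.5, -0.4, 0.3]
opening: 0.852
grasp_force: 0.0
```

Call:
move_arm(increments=[[0, 0, 0.1, 0, 0, 0, 0.85], [0, 0, 0.2, 0, 0, 0, 0.85], [0, 0, 0.3, 0, 0, 0, 0.85], [0, 0, 0.312, 0, 0, 0, 0.85], [0, 0, 0.312, 0, 0, 0, 0], [0, 0, 0.312, 0, 0, 0, 0], [0, 0, 0.312, 0, 0, 0, 0], [0, 0, 0.312, 0, 0, 0, 0], [0, 0, 0.312, 0, 0, 0, 0], [0, 0, 0.312, 0, 0, 0, 0]])

```text
time_s: 17.82
position: [0.6131, -0.34, 0.0501]
tcp_rot: [[-0.998, -0.061, 0.002], [-0.061, 0.998, -0.002], [-0.002, -0.002, -1.0]]
force: [0.4, 0.1, 3.5]
opening: 0.522
grasp_force: 30.0
```

Call:
move_arm(increments=[[0, 0, -0.1, 0, 0, 0, 0], [0, 0, -0.2, 0, 0, 0, 0], [0, 0, -0.3, 0, 0, 0, 0], [0, 0, -0.4, 0, 0, 0, 0], [0, 0, -0.52, 0, 0, 0, 0], [0, 0, -0.52, 0, 0, 0, 0], [0, 0, -0.52, 0, 0, 0, 0]])

```text
time_s: 18.4
position: [0.6135, -0.3404, 0.2079]
tcp_rot: [[-0.998, -0.061, 0.006], [-0.061, 0.998, -0.004], [-0.005, -0.005, -1.0]]
force: [0.3, -0.2, -1.8]
opening: 0.525
grasp_force: 30.0
```

```bash
python3 - <<'E'
from h import *
plan([(.51,-.30,.2),slot(-.037,-.075,.2),slot(-.037,-.075,.058)])
E
```

```text
t 18.4 pos [ 0.6135 -0.3404  0.2079] turn [-0.0015  0.0017  0.0005] open 0.525 grip 30.0 F [ 0.3 -0.2 -1.8]
[ 0.51 -0.3   0.2 ] inc from here [0.336 0.156 0.024]
[ 0.49  -0.088  0.2  ] inc from here [0.359 0.865 0.02 ]
[ 0.49  -0.088  0.058] inc from here [0.361 0.867 0.494]
```

Call:
move_arm(increments=[[0.336, 0.156, 0, 0, 0, 0, 0], [0.336, 0.156, 0, 0, 0, 0, 0], [0.336, 0.156, 0, 0, 0, 0, 0], [0.36, 0.866, 0, 0, 0, 0, 0], [0.36, 0.866, 0, 0, 0, 0, 0], [0.36, 0.866, 0, 0, 0, 0, 0], [0.36, 0.866, 0, 0, 0, 0, 0], [0.36, 0.866, 0, 0, 0, 0, 0], [0.36, 0.866, 0, 0, 0, 0, 0], [0.36, 0.866, 0, 0, 0, 0, 0]])

```text
time_s: 19.23
position: [0.4864, -0.0834, 0.2029]
tcp_rot: [[-0.998, -0.065, -0.004], [-0.065, 0.998, 0.002], [0.004, 0.002, -1.0]]
force: [0.5, 0.9, -1.8]
opening: 0.525
grasp_force: 30.0
```

Call:
move_arm(increments=[[0, 0, 0, 0, 0, 0, 0], [0, 0, 0.12, 0, 0, 0, 0], [0, 0, 0.24, 0, 0, 0, 0], [0, 0, 0.36, 0, 0, 0, 0], [0, 0, 0.44, 0, 0, 0, 0], [0, 0, 0.488, 0, 0, 0, 0], [0, 0, 0.488, 0, 0, 0, 0], [0, 0, 0.488, 0, 0, 0, 0.75], [0, 0, 0.488, 0, 0, 0, 0.75], [0, 0, 0.488, 0, 0, 0, 0.75]])

```text
time_s: 20.07
position: [0.4893, -0.0879, 0.058]
tcp_rot: [[-0.998, -0.059, 0.001], [-0.059, 0.998, -0.001], [-0.001, -0.001, -1.0]]
force: [-0.3, -0.0, 0.3]
opening: 0.669
grasp_force: 0.0
```

Call:
move_arm(increments=[[0, 0, 0, 0, 0, 0, 0.75], [0, 0, -0.1, 0, 0, 0, 0.75], [0, 0, -0.2, 0, 0, 0, 0.75], [0, 0, -0.3, 0, 0, 0, 0.75], [0, 0, -0.4, 0, 0, 0, 0.75], [0, 0, -0.48, 0, 0, 0, 0.75], [0, 0, -0.48, 0, 0, 0, 0.75], [0, 0, -0.48, 0, 0, 0, 0.75]])

```text
time_s: 20.73
position: [0.4896, -0.0871, 0.2037]
tcp_rot: [[-0.998, -0.061, 0.005], [-0.061, 0.998, -0.002], [-0.004, -0.002, -1.0]]
force: [-0.2, -0.3, -0.6]
opening: 0.749
grasp_force: 0.0
```

Call:
move_arm(increments=[[0.4, 0, -0.5, 0, 0, 0, 0.5], [0.4, 0, -0.5, 0, 0, 0, 0.2], [0.4, 0, -0.5, 0, 0, 0, 0], [0.4, 0, -0.5, 0, 0, 0, 0], [0.4, 0, -0.5, 0, 0, 0, 0], [0.4, 0, -0.5, 0, 0, 0, 0]])

```text
time_s: 21.23
position: [0.3675, -0.0942, 0.3543]
tcp_rot: [[-0.998, -0.06, 0.004], [-0.06, 0.998, -0.003], [-0.004, -0.003, -1.0]]
force: [0.5, -0.4, -0.3]
opening: 0.38
grasp_force: 0.0
```

```bash
python3 - <<'E'
from h import *
plan([])
cs,det=caps(("scene",))
w=cap("wrist");c=cs["scene"]
cv2.imwrite("pics/p2.png",np.hstack([cv2.resize(c["image"][150:340,200:453],(400,300)),cv2.resize(w["image"],(400,300))]))
E
```

```text
t 21.23 pos [ 0.3675 -0.0942  0.3543] turn [-0.0011  0.0011  0.0001] open 0.38 grip 0.0 F [ 0.5 -0.4 -0.3]
```

View pics/p2.png

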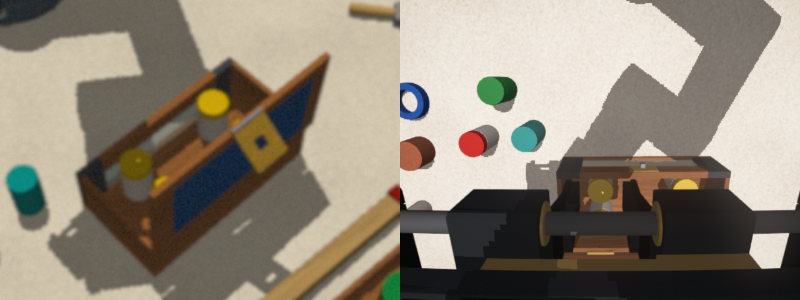

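All four jars stand in the case (caps at crop (212,103), (135,165), the others behind the lid). Next, get behind the lid, off the hasp.

```bash
python3 - <<'E'
from h import *
plan([slot(.15,.11,.354),slot(.15,.11,.211)])
E
```

```text
t 21.33 pos [ 0.3686 -0.0939  0.3513] turn [-0.      0.0002  0.0001] open 0.287 grip 0.0 F [-0.6 -0.6 -0.2]
[0.666 0.108 0.354] inc from here [-1.03   0.612 -0.008]
[0.666 0.108 0.211] inc from here [-1.03   0.612  0.468]
```

Call:
move_arm(increments=[[-0.98, 0.612, 0, 0, 0, 0, 0], [-0.98, 0.612, 0, 0, 0, 0, 0], [-0.98, 0.612, 0, 0, 0, 0, 0], [-0.98, 0.612, 0, 0, 0, 0, 0], [-0.98, 0.612, 0, 0, 0, 0, 0], [-0.98, 0.612, 0, 0, 0, 0, 0], [-0.98, 0.612, 0, 0, 0, 0, 0], [-0.98, 0.612, 0, 0, 0, 0, 0], [-0.98, 0.612, 0, 0, 0, 0, 0], [-0.98, 0.612, 0, 0, 0, 0, 0]])

```text
time_s: 22.17
position: [0.6535, 0.1103, 0.3462]
tcp_rot: [[-0.998, -0.064, -0.005], [-0.064, 0.998, 0.001], [0.005, 0.001, -1.0]]
force: [-0.1, -0.3, -0.3]
opening: 0.011
grasp_force: 0.0
```

Call:
move_arm(increments=[[-0.05, 0, 0, 0, 0, 0, 0], [-0.05, 0, 0, 0, 0, 0, 0], [-0.05, 0, 0.1, 0, 0, 0, 0], [-0.05, 0, 0.2, 0, 0, 0, 0], [-0.05, 0, 0.3, 0, 0, 0, 0], [-0.05, 0, 0.4, 0, 0, 0, 0], [-0.05, 0, 0.45, 0, 0, 0, 0], [-0.05, 0, 0.45, 0, 0, 0, 0], [-0.05, 0, 0.45, 0, 0, 0, 0]])

```text
time_s: 22.92
position: [0.6645, 0.1076, 0.215]
tcp_rot: [[-0.998, -0.06, -0.004], [-0.06, 0.998, -0.0], [0.004, 0.0, -1.0]]
force: [-0.2, 0.5, 1.4]
opening: 0.006
grasp_force: 0.0
```

```bash
python3 - <<'E'
from h import *
L=[]
for th in (90,75,60,45,30,15,0):
    t=np.radians(th);L.append(slot(.08-.11*np.cos(t)+.0115*np.sin(t)+.010,.11,.09+.11*np.sin(t)+.0115*np.cos(t)+.011))
plan(L)
c=cap("scene");cv2.imwrite("pics/p3.png",cv2.resize(c["image"][100:340,180:500],(640,480)))
E
```

```text
t 22.92 pos [0.6645 0.1076 0.215 ] turn [ 0.0001 -0.0014  0.0002] open 0.006 grip 0.0 F [-0.2  0.5  1.4]
[0.618 0.105 0.211] inc from here [0.156 0.    0.014]
[0.589 0.103 0.21 ] inc from here [0.253 0.    0.017]
[0.561 0.101 0.202] inc from here [0.345 0.    0.045]
[0.537 0.1   0.187] inc from here [0.427 0.    0.095]
[0.517 0.099 0.166] inc from here [0.492 0.    0.166]
[0.503 0.098 0.141] inc from here [0.538 0.    0.25 ]
[0.496 0.098 0.112] inc from here [0.56  0.    0.344]
```

View pics/p3.png

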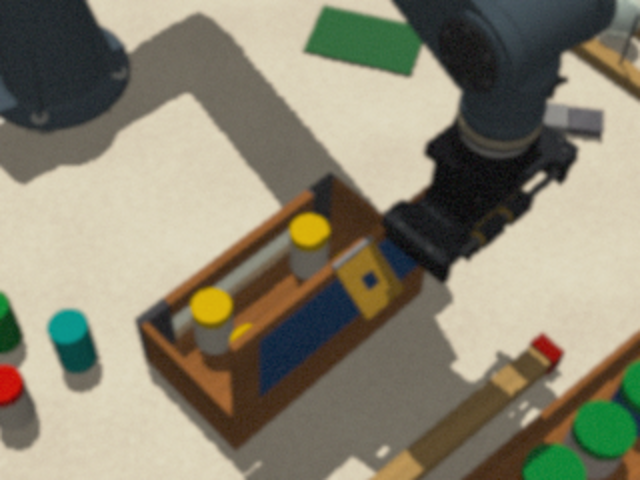

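The closed fingers are behind the lid's left half, clear of the hasp at (368,280).

Call:
move_arm(increments=[[0.06, 0, 0.01, 0, 0, 0, 0], [0.11, 0, 0.01, 0, 0, 0, 0], [0.155, 0, 0.014, 0, 0, 0, 0], [0.2, 0, 0.015, 0, 0, 0, 0], [0.25, 0, 0.017, 0, 0, 0, 0], [0.3, 0, 0.03, 0, 0, 0, 0], [0.345, 0, 0.045, 0, 0, 0, 0], [0.385, 0, 0.07, 0, 0, 0, 0], [0.427, 0, 0.095, 0, 0, 0, 0], [0.427, 0, 0.095, 0, 0, 0, 0]])

```text
time_s: 23.8
position: [0.5362, 0.1003, 0.1893]
tcp_rot: [[-0.998, -0.061, -0.001], [-0.061, 0.998, -0.0], [0.001, 0.0, -1.0]]
force: [-0.6, 0.0, -0.4]
opening: 0.007
grasp_force: 0.0
```

```bash
python3 - <<'E'
from h import *
L=[]
for th in (30,15,0):
    t=np.radians(th);L.append(slot(.08-.11*np.cos(t)+.0115*np.sin(t)+.010,.11,.09+.11*np.sin(t)+.0115*np.cos(t)+.011))
plan(L)
c=cap("scene");cv2.imwrite("pics/p4.png",cv2.resize(c["image"][100:340,180:500],(640,480)))
E
```

```text
t 23.8 pos [0.5362 0.1003 0.1893] turn [ 0.     -0.0003  0.0005] open 0.007 grip 0.0 F [-0.6  0.  -0.4]
[0.517 0.099 0.166] inc from here [ 0.065 -0.001  0.078]
[0.503 0.098 0.141] inc from here [ 0.11  -0.001  0.162]
[0.496 0.098 0.112] inc from here [ 0.133 -0.001  0.256]
```

View pics/p4.png

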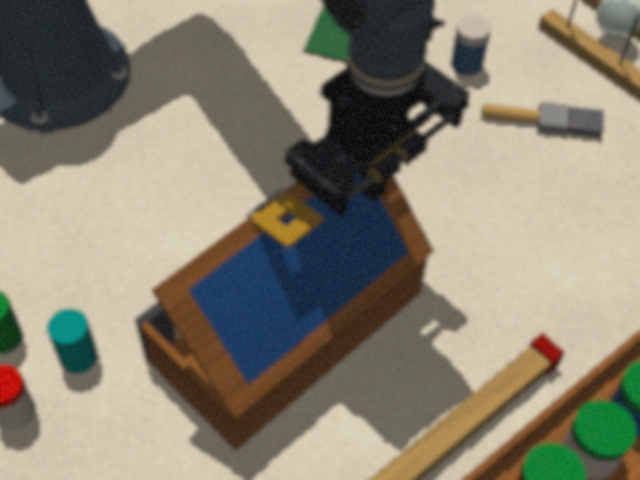

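The lid is coming down (about 40° open), hasp at (287,215) untouched.

Call:
move_arm(increments=[[0.03, 0, 0.04, 0, 0, 0, 0], [0.065, 0, 0.078, 0, 0, 0, 0], [0.09, 0, 0.12, 0, 0, 0, 0], [0.11, 0, 0.162, 0, 0, 0, 0], [0.125, 0, 0.21, 0, 0, 0, 0], [0.133, 0, 0.245, 0, 0, 0, 0], [0.133, 0, 0.26, 0, 0, 0, 0], [0.133, 0, 0.266, 0, 0, 0, 0], [0.133, 0, 0.266, 0, 0, 0, 0]])

```text
time_s: 24.6
position: [0.4992, 0.0978, 0.1112]
tcp_rot: [[-0.998, -0.061, 0.001], [-0.061, 0.998, -0.0], [-0.001, -0.0, -1.0]]
force: [-5.3, -0.4, 15.7]
opening: 0.006
grasp_force: 8.0
```

Call:
move_arm(increments=[[0, 0, -0.1, 0, 0, 0, 0], [0, 0.1, -0.2, 0, 0, 0, 0], [0, 0.2, -0.4, 0, 0, 0, 0], [0, 0.3, -0.4, 0, 0, 0, 0], [0, 0.3, -0.4, 0, 0, 0, 0], [0, 0.3, -0.4, 0, 0, 0, 0], [0, 0.3, -0.4, 0, 0, 0, 0]])

```text
time_s: 25.18
position: [0.4934, 0.1878, 0.229]
tcp_rot: [[-0.998, -0.062, 0.002], [-0.062, 0.998, -0.0], [-0.002, -0.001, -1.0]]
force: [-0.3, -0.7, -1.5]
opening: 0.007
grasp_force: 0.0
```

```bash
python3 - <<'E'
from h import *
c=cap("scene");t=cap("top")
cv2.imwrite("pics/p5.png",np.hstack([cv2.resize(c["image"][175:325,235:435],(400,300)),cv2.resize(t["image"][140:290,215:415],(400,300))]))
for a in (0,.05):
  pass
P=[slot(x,y,.10) for x,y in((-.08,.15),(-.08,-.15),(.08,-.15),(.08,.15))]
print(proj(c,P).round(1).tolist(),proj(t,P).round(1).tolist())
for k in (3.6,3.75,3.9):
    tip=[slot(-.0835-.06*np.sin(k),y,.099-.06*np.cos(k)) for y in(.025,-.025)];print(k,proj(c,tip).round(1).tolist(),proj(t,tip).round(1).tolist())
print(nets.find_in("scene","hasp"),nets.find_in("top","hasp"))
plan([slot(-.02,0,.2)])
E
```

```text
[[345.3, 183.3], [246.4, 256.9], [294.9, 306.0], [394.9, 223.4]] [[254.9, 258.9], [376.1, 250.7], [370.4, 188.2], [251.9, 196.4]]
3.6 [[312.6, 204.3], [295.5, 217.0]] [[304.3, 242.6], [325.3, 241.2]]
3.75 [[315.0, 207.6], [297.9, 220.3]] [[304.1, 239.8], [325.0, 238.3]]
3.9 [[317.2, 211.0], [300.2, 223.8]] [[304.0, 237.3], [324.8, 235.9]]
[{'location': [301.1, 216.3], 'conf': 0.49}] [{'location': [314.2, 251.8], 'conf': 0.76}, {'location': [316.3, 229.0], 'conf': 0.21}]
t 25.38 pos [0.4925 0.1865 0.2273] turn [-0.0002 -0.0009 -0.0001] open 0.004 grip 0.0 F [ 0.4 -0.  -0.2]
[ 0.503 -0.012  0.2  ] inc from here [ 0.004 -0.663  0.091]
```

View pics/p5.png

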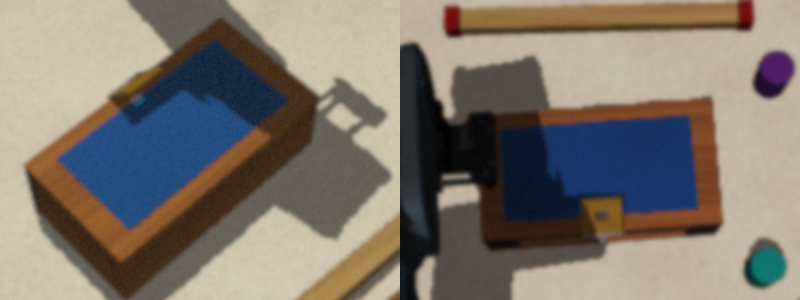

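Lid is shut flat; the hasp stands folded back at top crop (602,217). Now bring the closed fingers down behind the flap.

Call:
move_arm(increments=[[-0.04, -0.663, 0, 0, 0, 0, 0], [-0.04, -0.663, 0, 0, 0, 0, 0], [-0.04, -0.663, 0, 0, 0, 0, 0], [-0.04, -0.663, 0, 0, 0, 0, 0], [-0.04, -0.663, 0, 0, 0, 0, 0], [-0.04, -0.663, 0, 0, 0, 0, 0], [-0.04, -0.663, 0, 0, 0, 0, 0], [-0.04, -0.663, 0, 0, 0, 0, 0]])

```text
time_s: 26.05
position: [0.5162, -0.0103, 0.2276]
tcp_rot: [[-0.998, -0.059, -0.002], [-0.059, 0.998, 0.001], [0.002, 0.001, -1.0]]
force: [-0.8, 0.9, -0.0]
opening: 0.003
grasp_force: 0.0
```

```bash
python3 - <<'E'
from h import *
plan([slot(-.01,0,.12),slot(-.114,0,.12),slot(-.114,0,.065),slot(-.095,0,.065)])
E
```

```text
t 26.05 pos [ 0.5162 -0.0103  0.2276] turn [ 0.0004 -0.0007 -0.0002] open 0.003 grip 0.0 F [-0.8  0.9 -0. ]
[ 0.513 -0.012  0.12 ] inc from here [ 0.01  -0.004  0.359]
[ 0.409 -0.018  0.12 ] inc from here [ 0.357 -0.004  0.36 ]
[ 0.409 -0.018  0.065] inc from here [ 0.357 -0.004  0.543]
[ 0.428 -0.017  0.065] inc from here [ 0.293 -0.004  0.543]
```

Call:
move_arm(increments=[[0.005, 0, 0.1, 0, 0, 0, 0], [0.005, 0, 0.2, 0, 0, 0, 0], [0.005, 0, 0.3, 0, 0, 0, 0], [0.005, 0, 0.355, 0, 0, 0, 0], [0.005, 0, 0.355, 0, 0, 0, 0], [0.08, 0, 0.355, 0, 0, 0, 0], [0.15, 0, 0.355, 0, 0, 0, 0], [0.22, 0, 0.355, 0, 0, 0, 0], [0.29, 0, 0.355, 0, 0, 0, 0], [0.357, 0, 0.355, 0, 0, 0, 0]])

```text
time_s: 26.88
position: [0.4102, -0.0159, 0.1231]
tcp_rot: [[-0.998, -0.063, 0.003], [-0.063, 0.998, -0.001], [-0.003, -0.001, -1.0]]
force: [0.0, -0.1, -0.4]
opening: 0.002
grasp_force: 0.1
```

```bash
python3 - <<'E'
from h import *
plan([slot(-.114,0,.12),slot(-.114,0,.065),slot(-.095,0,.065)])
E
```

```text
t 26.88 pos [ 0.4102 -0.0159  0.1231] turn [-0.0003  0.0008  0.0011] open 0.002 grip 0.1 F [ 0.  -0.1 -0.4]
[ 0.409 -0.018  0.12 ] inc from here [ 0.004 -0.006  0.01 ]
[ 0.409 -0.018  0.065] inc from here [ 0.004 -0.006  0.194]
[ 0.428 -0.017  0.065] inc from here [-0.059 -0.006  0.194]
```

Now press the flap down, then gently towards the case.

Call:
move_arm(increments=[[0, 0, 0.05, 0, 0, 0, 0], [0, 0, 0.1, 0, 0, 0, 0], [0, 0, 0.15, 0, 0, 0, 0], [0, 0, 0.194, 0, 0, 0, 0], [0, 0, 0.194, 0, 0, 0, 0], [-0.02, 0, 0.194, 0, 0, 0, 0], [-0.035, 0, 0.194, 0, 0, 0, 0], [-0.05, 0, 0.194, 0, 0, 0, 0], [-0.05, 0, 0.194, 0, 0, 0, 0]])

```text
time_s: 27.63
position: [0.4252, -0.0154, 0.0645]
tcp_rot: [[-0.998, -0.062, -0.001], [-0.062, 0.998, -0.0], [0.001, -0.0, -1.0]]
force: [-2.2, 0.3, 2.5]
opening: 0.004
grasp_force: 1.3
```

Call:
move_arm(increments=[[-0.005, 0, 0, 0, 0, 0, 0], [-0.01, 0, 0, 0, 0, 0, 0], [-0.01, 0, 0, 0, 0, 0, 0]])

```text
time_s: 27.88
position: [0.4252, -0.015, 0.0642]
tcp_rot: [[-0.998, -0.062, -0.006], [-0.062, 0.998, 0.001], [0.006, 0.001, -1.0]]
force: [-7.5, -3.4, 4.3]
opening: 0.006
grasp_force: 3.8
```

Call:
move_arm(increments=[[0.06, 0, 0, 0, 0, 0, 0], [0.12, 0, 0, 0, 0, 0, 0], [0.2, 0, -0.1, 0, 0, 0, 0], [0.2, 0, -0.3, 0, 0, 0, 0], [0.2, 0, -0.5, 0, 0, 0, 0], [0.2, 0, -0.5, 0, 0, 0, 0], [0.2, 0, -0.5, 0, 0, 0, 0], [0.2, 0, -0.5, 0, 0, 0, 0]])

```text
time_s: 28.55
position: [0.3706, -0.0198, 0.2164]
tcp_rot: [[-0.998, -0.061, 0.009], [-0.061, 0.998, -0.003], [-0.009, -0.004, -1.0]]
force: [-0.5, -0.7, 0.0]
opening: 0.003
grasp_force: 0.0
```

```bash
python3 - <<'E'
from h import *
c=cap("scene");t=cap("top")
cv2.imwrite("pics/p6.png",np.hstack([cv2.resize(c["image"][175:325,235:435],(400,300)),cv2.resize(t["image"][140:290,215:415],(400,300))]))
P=[slot(x,y,.10) for x,y in((-.08,.15),(-.08,-.15),(.08,-.15),(.08,.15))]
print(proj(c,P).round(1).tolist(),proj(t,P).round(1).tolist())
print("hasp bottom down",proj(t,[slot(-.0865-.06*np.sin(k),0,.099-.06*np.cos(k)) for k in (0,.2,.4,.7)]).round(1).tolist(),"pin",proj(t,[slot(-.0835,0,.101)]).round(1).tolist())
print(nets.find_in("scene","hasp"),nets.find_in("top","hasp"))
plan([slot(-.10,.13,.05),slot(-.1,-.13,.05)])
E
```

```text
[[345.3, 183.3], [246.4, 256.9], [294.9, 306.0], [394.9, 223.4]] [[254.9, 258.9], [376.1, 250.7], [370.4, 188.2], [251.9, 196.4]]
hasp bottom down [[315.6, 260.8], [316.0, 265.3], [316.3, 269.6], [316.7, 275.1]] pin [[315.6, 256.1]]
[{'location': [296.9, 216.1], 'conf': 0.37}] []
t 28.75 pos [ 0.3674 -0.0188  0.2127] turn [ 0.0004 -0.0008  0.0004] open 0.012 grip 0.0 F [-0.3  0.3 -1.2]
[0.415 0.113 0.05 ] inc from here [-0.188  0.427  0.542]
[ 0.431 -0.147  0.05 ] inc from here [-0.187 -0.439  0.541]
```

View pics/p6.png

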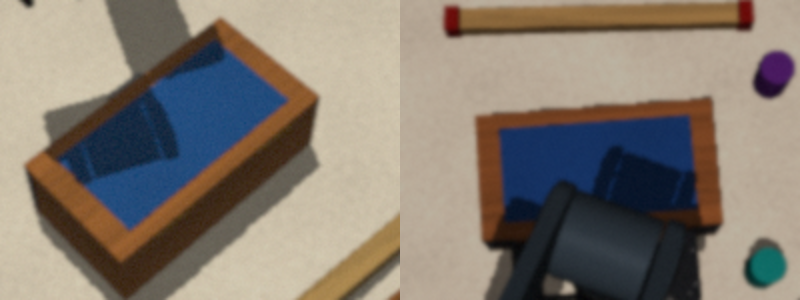

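Both crops: lid shut, case still at the predicted place (scene crop corner (220,17)); the arm hides the hasp. Next, the first left-corner push.

Call:
move_arm(increments=[[-0.087, 0.463, 0, 0, 0, 0.019, 0], [-0.087, 0.463, 0, 0, 0, 0.019, 0], [-0.087, 0.463, 0, 0, 0, 0.019, 0], [-0.087, 0.463, 0.1, 0, 0, 0.019, 0], [-0.087, 0.463, 0.2, 0, 0, 0.019, 0], [-0.087, 0.463, 0.3, 0, 0, 0.019, 0], [-0.087, 0.463, 0.4, 0, 0, 0.019, 0], [-0.087, 0.463, 0.49, 0, 0, 0.019, 0], [-0.087, 0.463, 0.49, 0, 0, 0.019, 0], [-0.087, 0.463, 0.49, 0, 0, 0.019, 0]])

```text
time_s: 29.58
position: [0.3837, 0.121, 0.0647]
tcp_rot: [[-1.0, -0.001, -0.007], [-0.001, 1.0, -0.0], [0.007, -0.0, -1.0]]
force: [0.8, -0.1, 0.9]
opening: 0.003
grasp_force: 0.0
```

```bash
cat >> h.py <<'E'
LOC=None
E
python3 - <<'E'
from h import *
plan([(.4534,.1215,.065)],yaw=0)
c=cap("top");w=cap("wrist")
cv2.imwrite("pics/p7.png",np.hstack([cv2.resize(c["image"][180:280,230:390],(400,250)),cv2.resize(w["image"],(333,250))]))
E
```

```text
t 29.58 pos [0.3837 0.121  0.0647] turn [-0.0001 -0.0024  0.0003] open 0.003 grip 0.0 F [ 0.8 -0.1  0.9]
[0.453 0.122 0.065] inc from here [-0.232  0.001 -0.003]
```

View pics/p7.png

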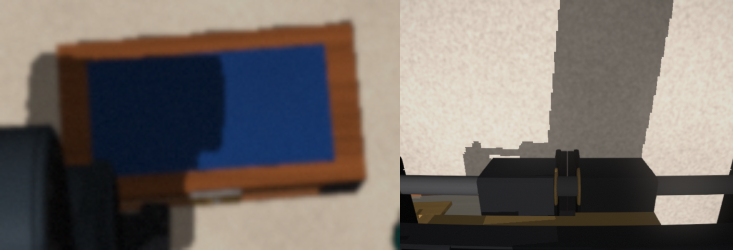

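The hasp hangs down flat (brass strip at crop (215,195), rows 190–202 as predicted for 0 rad). Push the left corner.

Call:
move_arm(increments=[[-0.06, 0, 0, 0, 0, 0, 0], [-0.11, 0, 0, 0, 0, 0, 0], [-0.135, 0, 0, 0, 0, 0, 0], [-0.155, 0, 0, 0, 0, 0, 0], [-0.175, 0, 0, 0, 0, 0, 0], [-0.195, 0, 0, 0, 0, 0, 0], [-0.215, 0, 0, 0, 0, 0, 0], [-0.232, 0, 0, 0, 0, 0, 0], [-0.232, 0, 0, 0, 0, 0, 0]])

```text
time_s: 30.43
position: [0.4479, 0.1227, 0.0676]
tcp_rot: [[-1.0, -0.0, -0.014], [-0.0, 1.0, 0.002], [0.014, 0.002, -1.0]]
force: [-10.8, 7.8, 0.1]
opening: 0.007
grasp_force: 5.5
```

```bash
cat >> h.py <<'E'
from scipy.optimize import minimize
def fitcase(guess,f=None,bat=True):
    """case pose from blue panel + wood lid outline (z~.10) in scene: fit colour mask of lid+case top by corner of min-area hull"""
    out=[]
    cs={n:cap(n) for n in("scene","top")}
    masks={}
    for n,c in cs.items():
        hsv=cv2.cvtColor(c["image"],cv2.COLOR_BGR2HSV)
        masks[n]=cv2.inRange(hsv,(100,120,20),(125,255,255))
    if f: cv2.imwrite("pics/"+f,np.hstack([cv2.resize(cs["scene"]["image"][130:340,220:500],(400,300)),cv2.resize(cs["top"]["image"][130:280,215:415],(400,300))]))
    return cs,masks
E
python3 - <<'E'
from h import *
cs,m=fitcase(CASE,"p8.png")
for n in m:
    k,l,st,ce=cv2.connectedComponentsWithStats(m[n]);i=[j for j in range(1,k) if st[j,4]>500]
    for j in i:
        cn=cv2.findContours((l==j).astype(np.uint8),cv2.RETR_EXTERNAL,cv2.CHAIN_APPROX_NONE)[0][0]
        print(n,st[j].tolist(),cv2.approxPolyDP(cv2.convexHull(cn),4,True).reshape(-1,2).tolist())
plan([],0)
E
```

```text
scene [365, 19, 72, 39, 882] [[365, 35], [376, 25], [403, 19], [426, 27], [436, 42], [428, 57], [369, 44]]
scene [265, 203, 116, 89, 4761] [[350, 203], [380, 234], [295, 291], [265, 254]]
scene [97, 309, 32, 31, 507] [[124, 312], [126, 331], [114, 339], [103, 337], [98, 319], [112, 309]]
top [270, 196, 94, 48, 3932] [[270, 196], [362, 198], [362, 243], [278, 238]]
top [17, 344, 85, 89, 1907] [[71, 345], [96, 366], [99, 398], [77, 427], [48, 432], [24, 416], [17, 398], [18, 378], [38, 351]]
t 30.53 pos [0.4479 0.1227 0.0676] turn [ 0.0006 -0.0042  0.    ] open 0.004 grip 5.0 F [-10.3   7.9   1.2]
```

View pics/p8.png

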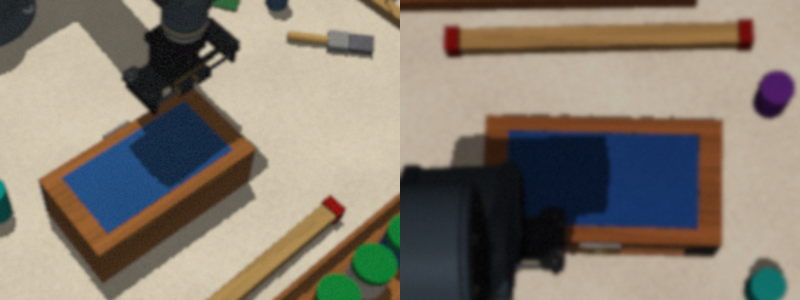

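The case turned about square (top crop), batten unmoved. I calibrate the blue panel from the earlier picture to track the case from the scene camera.

```bash
cat >> h.py <<'E'
def panel(c,img=None,sc=1,off=(0,0)):
    img=c["image"] if img is None else img
    hsv=cv2.cvtColor(img,cv2.COLOR_BGR2HSV);m=cv2.inRange(hsv,(100,120,20),(125,255,255))
    k,l,st,ce=cv2.connectedComponentsWithStats(m);j=1+np.argmax(st[1:,4])
    cn=cv2.findContours((l==j).astype(np.uint8),cv2.RETR_EXTERNAL,cv2.CHAIN_APPROX_NONE)[0]
    cn=max(cn,key=len).reshape(-1,2)
    W=np.array([onz(c,(p+.5)/sc-.5+np.array(off),.1015)[:2] for p in cv2.convexHull(cn.reshape(-1,1,2)).reshape(-1,2)])
    (x,y),(a,b),an=cv2.minAreaRect((W*1000).astype(np.float32).reshape(-1,1,2))
    an=(an+45)%90-45
    return np.array([x/1000,y/1000,np.radians(an)]),sorted((round(a),round(b)))
PO=np.array([0,0,0.])
def case(c=None,f=None):
    c=c or cap("scene"); q,s=panel(c); 
    yaw=q[2]-PO[2];o=np.array([PO[0]*np.cos(yaw)-PO[1]*np.sin(yaw),PO[0]*np.sin(yaw)+PO[1]*np.cos(yaw)])
    p=np.r_[q[:2]-o,yaw]
    L=slot(-.0895,.138,.065,p);Rr=slot(-.0895,-.138,.065,p)
    print("case",p.round(4),s,"Lcontact",L[:2].round(4),"Rcontact",Rr[:2].round(4),"farL",slot(.08,.15,0,p)[:2].round(4),"farR",slot(.08,-.15,0,p)[:2].round(4))
    return p
E
python3 - <<'E'
from h import *
c=cap("scene")
q,s=panel(c,cv2.imread("pics/p6.png")[:,:400],2,(235,175));d=q[:2]-CASE[:2]
cc,ss=np.cos(CASE[2]),np.sin(CASE[2]);po=[cc*d[0]+ss*d[1],-ss*d[0]+cc*d[1],q[2]-CASE[2]]
print("init",q.round(4),s,"PO",np.round(po,4))
open("h.py","a").write(f"\nPO=np.array({np.round(po,4).tolist()})\n")
import h;h.PO=np.array(po);h.case(c)
s=cv2.cvtColor(c["image"],cv2.COLOR_BGR2HSV)
E
```

```text
init [ 0.5212 -0.0108  0.0656] [117, 236] PO [-0.0016  0.0003  0.0062]
case [ 0.5356 -0.0171 -0.0399] [116, 236] Lcontact [0.4517 0.1243] Rcontact [ 0.4406 -0.1514] farL [0.6215 0.1296] farR [ 0.6095 -0.1702]
```

Call:
move_arm(increments=[[0.06, 0, 0, 0, 0, 0, 0], [0.12, 0, 0, 0, 0, 0, 0], [0.12, -0.1, 0, 0, 0, 0, 0], [0.12, -0.912, 0, 0, 0, 0, 0], [0.12, -0.912, 0, 0, 0, 0, 0], [0.12, -0.912, 0, 0, 0, 0, 0], [0.12, -0.912, 0, 0, 0, 0, 0], [0.12, -0.912, 0, 0, 0, 0, 0], [0.12, -0.912, 0, 0, 0, 0, 0], [0.12, -0.912, 0, 0, 0, 0, 0]])

```text
time_s: 31.42
position: [0.4234, -0.1608, 0.0688]
tcp_rot: [[-1.0, 0.006, 0.01], [0.006, 1.0, -0.008], [-0.01, -0.008, -1.0]]
force: [0.7, 0.8, -0.0]
opening: 0.005
grasp_force: 0.0
```

Call:
move_arm(increments=[[0, 0, 0, 0, 0, 0, 0], [-0.04, 0, 0, 0, 0, 0, 0], [-0.065, 0, 0, 0, 0, 0, 0], [-0.09, -0.005, 0, 0, 0, 0, 0], [-0.115, -0.01, 0, 0, 0, 0, 0], [-0.14, -0.016, 0, 0, 0, 0, 0], [-0.165, -0.022, 0, 0, 0, 0, 0], [-0.185, -0.028, 0, 0, 0, 0, 0], [-0.202, -0.033, 0, 0, 0, 0, 0], [-0.202, -0.033, 0, 0, 0, 0, 0]])

```text
time_s: 32.25
position: [0.4744, -0.1585, 0.0671]
tcp_rot: [[-1.0, -0.006, -0.013], [-0.006, 1.0, 0.005], [0.013, 0.005, -1.0]]
force: [-12.6, -2.4, 8.1]
opening: 0.006
grasp_force: 6.4
```

```bash
python3 - <<'E'
from h import *
plan([],0);case()
E
```

```text
t 32.25 pos [ 0.4744 -0.1585  0.0671] turn [ 0.0016 -0.0042  0.002 ] open 0.006 grip 6.4 F [-12.6  -2.4   8.1]
case [ 0.5503 -0.0131  0.1124] [117, 236] Lcontact [0.4459 0.114 ] Rcontact [ 0.4768 -0.1602] farL [0.613 0.145] farR [ 0.6466 -0.1531]
```

Call:
move_arm(increments=[[0.1, 0, 0, 0, 0, 0, 0], [0.2, 0, 0, 0, 0, 0, 0], [0.2, 0.1, 0, 0, 0, 0, 0], [0.2, 0.933, 0, 0, 0, 0, 0], [0.2, 0.933, 0, 0, 0, 0, 0], [0.2, 0.933, 0, 0, 0, 0, 0], [0.2, 0.933, 0, 0, 0, 0, 0], [0.2, 0.933, 0, 0, 0, 0, 0], [0.2, 0.933, 0, 0, 0, 0, 0], [0.2, 0.933, 0, 0, 0, 0, 0]])

```text
time_s: 33.13
position: [0.418, 0.1254, 0.0675]
tcp_rot: [[-1.0, -0.014, 0.001], [-0.014, 1.0, 0.001], [-0.001, 0.001, -1.0]]
force: [0.7, -0.5, -0.4]
opening: 0.005
grasp_force: 0.0
```

Call:
move_arm(increments=[[0, 0, 0, 0, 0, 0, 0], [-0.05, 0, 0, 0, 0, 0, 0], [-0.08, 0, 0, 0, 0, 0, 0], [-0.11, 0.006, 0, 0, 0, 0, 0], [-0.14, 0.012, 0, 0, 0, 0, 0], [-0.17, 0.018, 0, 0, 0, 0, 0], [-0.2, 0.026, 0, 0, 0, 0, 0], [-0.225, 0.034, 0, 0, 0, 0, 0], [-0.25, 0.04, 0, 0, 0, 0, 0], [-0.25, 0.04, 0, 0, 0, 0, 0]])

```text
time_s: 33.97
position: [0.4886, 0.1295, 0.066]
tcp_rot: [[-1.0, 0.002, -0.015], [0.002, 1.0, 0.001], [0.015, 0.001, -1.0]]
force: [-10.4, 6.0, 2.1]
opening: 0.008
grasp_force: 5.5
```

```bash
python3 - <<'E'
from h import *
plan([],0);case()
E
```

```text
t 33.97 pos [0.4886 0.1295 0.066 ] turn [ 0.0004 -0.0047 -0.0007] open 0.008 grip 5.5 F [-10.4   6.    2.1]
case [ 0.5692 -0.0176 -0.0869] [118, 237] Lcontact [0.492  0.1277] Rcontact [ 0.4681 -0.1473] farL [0.6619 0.1249] farR [ 0.6359 -0.174 ]
```

Call:
move_arm(increments=[[0.09, 0, 0, 0, 0, 0, 0], [0.183, 0, 0, 0, 0, 0, 0], [0.183, -0.1, 0, 0, 0, 0, 0], [0.183, -0.94, 0, 0, 0, 0, 0], [0.183, -0.94, 0, 0, 0, 0, 0], [0.183, -0.94, 0, 0, 0, 0, 0], [0.183, -0.94, 0, 0, 0, 0, 0], [0.183, -0.94, 0, 0, 0, 0, 0], [0.183, -0.94, 0, 0, 0, 0, 0], [0.183, -0.94, 0, 0, 0, 0, 0]])

```text
time_s: 34.85
position: [0.4432, -0.1625, 0.0673]
tcp_rot: [[-1.0, 0.008, 0.008], [0.008, 1.0, -0.006], [-0.008, -0.006, -1.0]]
force: [0.1, -0.8, 0.1]
opening: 0.002
grasp_force: 0.0
```

Call:
move_arm(increments=[[0, 0, 0, 0, 0, 0, 0], [-0.05, 0, 0, 0, 0, 0, 0], [-0.085, 0, 0, 0, 0, 0, 0], [-0.115, -0.006, 0, 0, 0, 0, 0], [-0.145, -0.012, 0, 0, 0, 0, 0], [-0.175, -0.018, 0, 0, 0, 0, 0], [-0.21, -0.026, 0, 0, 0, 0, 0], [-0.24, -0.034, 0, 0, 0, 0, 0], [-0.267, -0.04, 0, 0, 0, 0, 0], [-0.267, -0.04, 0, 0, 0, 0, 0]])

```text
time_s: 35.68
position: [0.5167, -0.1624, 0.0665]
tcp_rot: [[-1.0, -0.005, -0.01], [-0.005, 1.0, 0.003], [0.01, 0.003, -1.0]]
force: [-9.0, -3.9, 4.4]
opening: 0.006
grasp_force: 4.6
```

```bash
python3 - <<'E'
from h import *
plan([],0);case()
E
```

```text
t 35.68 pos [ 0.5167 -0.1624  0.0665] turn [ 0.0009 -0.0032  0.0016] open 0.006 grip 4.6 F [-9.  -3.9  4.4]
case [ 0.5899 -0.0115  0.1307] [116, 236] Lcontact [0.4832 0.1137] Rcontact [ 0.5192 -0.16  ] farL [0.6497 0.1477] farR [ 0.6888 -0.1498]
```

Call:
move_arm(increments=[[0.1, 0, 0, 0, 0, 0, 0], [0.21, 0, 0, 0, 0, 0, 0], [0.21, 0.1, 0, 0, 0, 0, 0], [0.21, 0.943, 0, 0, 0, 0, 0], [0.21, 0.943, 0, 0, 0, 0, 0], [0.21, 0.943, 0, 0, 0, 0, 0], [0.21, 0.943, 0, 0, 0, 0, 0], [0.21, 0.943, 0, 0, 0, 0, 0], [0.21, 0.943, 0, 0, 0, 0, 0], [0.21, 0.943, 0, 0, 0, 0, 0]])

```text
time_s: 36.57
position: [0.4557, 0.1255, 0.067]
tcp_rot: [[-1.0, -0.01, -0.0], [-0.01, 1.0, 0.001], [0.0, 0.001, -1.0]]
force: [-0.9, 0.0, 0.0]
opening: 0.009
grasp_force: 0.0
```

Call:
move_arm(increments=[[0, 0, 0, 0, 0, 0, 0], [-0.05, 0, 0, 0, 0, 0, 0], [-0.085, 0, 0, 0, 0, 0, 0], [-0.115, 0.006, 0, 0, 0, 0, 0], [-0.145, 0.012, 0, 0, 0, 0, 0], [-0.175, 0.018, 0, 0, 0, 0, 0], [-0.21, 0.026, 0, 0, 0, 0, 0], [-0.24, 0.034, 0, 0, 0, 0, 0], [-0.267, 0.042, 0, 0, 0, 0, 0], [-0.267, 0.042, 0, 0, 0, 0, 0]])

```text
time_s: 37.4
position: [0.5313, 0.1314, 0.0657]
tcp_rot: [[-1.0, 0.001, -0.014], [0.001, 1.0, 0.002], [0.014, 0.002, -1.0]]
force: [-8.6, 6.2, 2.1]
opening: 0.009
grasp_force: 4.8
```

```bash
python3 - <<'E'
from h import *
plan([],0);p=case()
c=cap("scene")
# batten near-top edge check with red blocks; draw predicted case far bottom edge
P=[slot(.08,y,0,p) for y in(.15,-.15)]+[slot(-.08,-.15,.1,p),slot(-.08,.15,.1,p)]
im=c["image"].copy()
for q in proj(c,P): cv2.circle(im,tuple(int(v) for v in q.round()),2,(0,255,0),-1)
cv2.imwrite("pics/p9.png",cv2.resize(im[160:420,220:500],(700,650))[:600])
E
```

```text
t 37.4 pos [0.5313 0.1314 0.0657] turn [ 0.0005 -0.0044 -0.0003] open 0.009 grip 4.8 F [-8.6  6.2  2.1]
case [ 0.6104 -0.0166 -0.0933] [118, 236] Lcontact [0.5342 0.1291] Rcontact [ 0.5084 -0.1457] farL [0.704  0.1253] farR [ 0.6761 -0.1734]
```

View pics/p9.png

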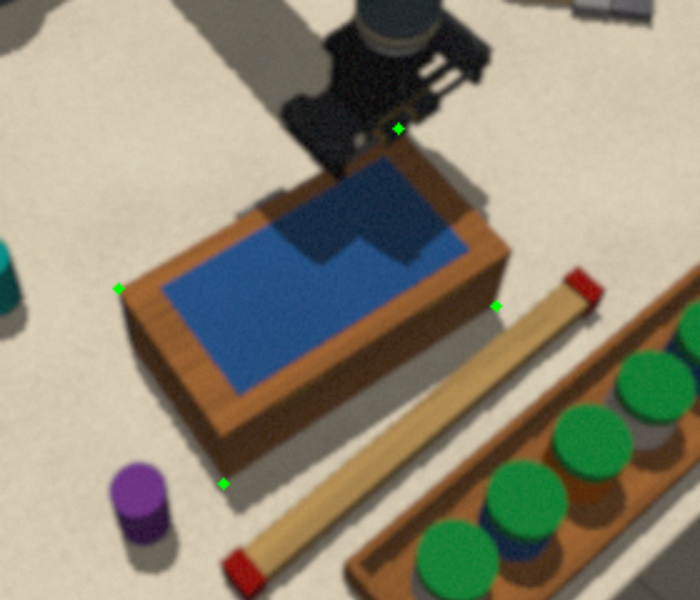

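The overlay matches the case corners (crop (223,484), (497,306)); gap to the batten remains 20–50 mm. Right corner next, shorter.

Call:
move_arm(increments=[[0.09, 0, 0, 0, 0, 0, 0], [0.19, 0, 0, 0, 0, 0, 0], [0.19, -0.1, 0, 0, 0, 0, 0], [0.19, -0.942, 0, 0, 0, 0, 0], [0.19, -0.942, 0, 0, 0, 0, 0], [0.19, -0.942, 0, 0, 0, 0, 0], [0.19, -0.942, 0, 0, 0, 0, 0], [0.19, -0.942, 0, 0, 0, 0, 0], [0.19, -0.942, 0, 0, 0, 0, 0], [0.19, -0.942, 0, 0, 0, 0, 0]])

```text
time_s: 38.33
position: [0.4826, -0.1608, 0.0672]
tcp_rot: [[-1.0, 0.007, 0.006], [0.007, 1.0, -0.005], [-0.006, -0.005, -1.0]]
force: [1.2, -0.1, 1.1]
opening: 0.003
grasp_force: 0.0
```

Call:
move_arm(increments=[[0, 0, 0, 0, 0, 0, 0], [-0.05, 0, 0, 0, 0, 0, 0], [-0.085, 0, 0, 0, 0, 0, 0], [-0.11, -0.005, 0, 0, 0, 0, 0], [-0.135, -0.01, 0, 0, 0, 0, 0], [-0.16, -0.016, 0, 0, 0, 0, 0], [-0.185, -0.022, 0, 0, 0, 0, 0], [-0.21, -0.026, 0, 0, 0, 0, 0], [-0.227, -0.03, 0, 0, 0, 0, 0], [-0.227, -0.03, 0, 0, 0, 0, 0]])

```text
time_s: 39.17
position: [0.5425, -0.1585, 0.0663]
tcp_rot: [[-1.0, -0.005, -0.014], [-0.005, 1.0, 0.003], [0.014, 0.003, -1.0]]
force: [-11.3, -4.1, 7.1]
opening: 0.007
grasp_force: 5.9
```

```bash
python3 - <<'E'
from h import *
plan([],0);case()
E
```

```text
t 39.17 pos [ 0.5425 -0.1585  0.0663] turn [ 0.001  -0.0044  0.0016] open 0.007 grip 5.9 F [-11.3  -4.1   7.1]
case [ 0.626  -0.0123  0.0568] [118, 236] Lcontact [0.5288 0.1204] Rcontact [ 0.5445 -0.1552] farL [0.6973 0.142 ] farR [ 0.7144 -0.1575]
```

Call:
move_arm(increments=[[0.08, 0, 0, 0, 0, 0, 0], [0.153, 0, 0, 0, 0, 0, 0], [0.153, 0.1, 0, 0, 0, 0, 0], [0.153, 0.947, 0, 0, 0, 0, 0], [0.153, 0.947, 0, 0, 0, 0, 0], [0.153, 0.947, 0, 0, 0, 0, 0], [0.153, 0.947, 0, 0, 0, 0, 0], [0.153, 0.947, 0, 0, 0, 0, 0], [0.153, 0.947, 0, 0, 0, 0, 0], [0.153, 0.947, 0, 0, 0, 0, 0]])

```text
time_s: 40.05
position: [0.5, 0.1305, 0.0668]
tcp_rot: [[-1.0, -0.009, -0.002], [-0.009, 1.0, 0.002], [0.002, 0.002, -1.0]]
force: [0.8, 0.6, -1.0]
opening: 0.005
grasp_force: 0.0
```

Call:
move_arm(increments=[[0, 0, 0, 0, 0, 0, 0], [-0.05, 0, 0, 0, 0, 0, 0], [-0.08, 0, 0, 0, 0, 0, 0], [-0.1, 0.004, 0, 0, 0, 0, 0], [-0.12, 0.008, 0, 0, 0, 0, 0], [-0.14, 0.012, 0, 0, 0, 0, 0], [-0.16, 0.016, 0, 0, 0, 0, 0], [-0.18, 0.02, 0, 0, 0, 0, 0], [-0.195, 0.023, 0, 0, 0, 0, 0], [-0.195, 0.023, 0, 0, 0, 0, 0]])

```text
time_s: 40.88
position: [0.552, 0.1309, 0.0658]
tcp_rot: [[-1.0, 0.002, -0.02], [0.002, 1.0, 0.002], [0.02, 0.002, -1.0]]
force: [-13.6, 6.7, 8.6]
opening: 0.009
grasp_force: 7.4
```

```bash
python3 - <<'E'
from h import *
plan([],0);case()
E
```

```text
t 40.88 pos [0.552  0.1309 0.0658] turn [ 0.0006 -0.0063 -0.0006] open 0.009 grip 7.4 F [-13.6   6.7   8.6]
case [ 0.6364 -0.0145 -0.0585] [117, 236] Lcontact [0.5551 0.1285] Rcontact [ 0.539 -0.147] farL [0.725  0.1306] farR [ 0.7075 -0.1689]
```

Call:
move_arm(increments=[[0.08, 0, 0, 0, 0, 0, 0], [0.155, 0, 0, 0, 0, 0, 0], [0.155, -0.1, 0, 0, 0, 0, 0], [0.155, -0.937, 0, 0, 0, 0, 0], [0.155, -0.937, 0, 0, 0, 0, 0], [0.155, -0.937, 0, 0, 0, 0, 0], [0.155, -0.937, 0, 0, 0, 0, 0], [0.155, -0.937, 0, 0, 0, 0, 0], [0.155, -0.937, 0, 0, 0, 0, 0], [0.155, -0.937, 0, 0, 0, 0, 0]])

```text
time_s: 41.77
position: [0.5168, -0.1605, 0.0672]
tcp_rot: [[-1.0, 0.008, 0.006], [0.008, 1.0, -0.005], [-0.006, -0.005, -1.0]]
force: [0.3, -0.3, 0.1]
opening: 0.007
grasp_force: 0.0
```

Call:
move_arm(increments=[[0, 0, 0, 0, 0, 0, 0], [-0.05, 0, 0, 0, 0, 0, 0], [-0.08, 0, 0, 0, 0, 0, 0], [-0.1, -0.003, 0, 0, 0, 0, 0], [-0.12, -0.006, 0, 0, 0, 0, 0], [-0.14, -0.009, 0, 0, 0, 0, 0], [-0.16, -0.012, 0, 0, 0, 0, 0], [-0.175, -0.015, 0, 0, 0, 0, 0], [-0.182, -0.015, 0, 0, 0, 0, 0], [-0.182, -0.015, 0, 0, 0, 0, 0]])

```text
time_s: 42.6
position: [0.5632, -0.1541, 0.0663]
tcp_rot: [[-1.0, -0.006, -0.014], [-0.006, 1.0, 0.001], [0.014, 0.001, -1.0]]
force: [-12.4, -7.4, 7.3]
opening: 0.008
grasp_force: 6.9
```

```bash
python3 - <<'E'
from h import *
plan([],0);case()
E
```

```text
t 42.6 pos [ 0.5632 -0.1541  0.0663] turn [ 0.0004 -0.0045  0.0018] open 0.008 grip 6.9 F [-12.4  -7.4   7.3]
case [ 0.6477 -0.0101  0.0395] [118, 237] Lcontact [0.5529 0.1243] Rcontact [ 0.5638 -0.1515] farL [0.7218 0.143 ] farR [ 0.7336 -0.1568]
```

Call:
move_arm(increments=[[0.07, 0, 0, 0, 0, 0, 0], [0.138, 0, 0, 0, 0, 0, 0], [0.138, 0.1, 0, 0, 0, 0, 0], [0.138, 0.942, 0, 0, 0, 0, 0], [0.138, 0.942, 0, 0, 0, 0, 0], [0.138, 0.942, 0, 0, 0, 0, 0], [0.138, 0.942, 0, 0, 0, 0, 0], [0.138, 0.942, 0, 0, 0, 0, 0], [0.138, 0.942, 0, 0, 0, 0, 0], [0.138, 0.942, 0, 0, 0, 0, 0]])

```text
time_s: 43.48
position: [0.5261, 0.135, 0.0669]
tcp_rot: [[-1.0, -0.009, -0.0], [-0.009, 1.0, 0.002], [0.0, 0.002, -1.0]]
force: [0.2, -1.4, -1.0]
opening: 0.0
grasp_force: 0.0
```

Call:
move_arm(increments=[[0, 0, 0, 0, 0, 0, 0], [-0.05, 0, 0, 0, 0, 0, 0], [-0.08, 0, 0, 0, 0, 0, 0], [-0.1, 0.003, 0, 0, 0, 0, 0], [-0.12, 0.006, 0, 0, 0, 0, 0], [-0.135, 0.008, 0, 0, 0, 0, 0], [-0.145, 0.009, 0, 0, 0, 0, 0], [-0.145, 0.009, 0, 0, 0, 0, 0]])

```text
time_s: 44.15
position: [0.562, 0.1307, 0.0659]
tcp_rot: [[-1.0, 0.001, -0.02], [0.001, 1.0, 0.002], [0.02, 0.002, -1.0]]
force: [-14.5, 7.2, 10.4]
opening: 0.004
grasp_force: 7.6
```

```bash
python3 - <<'E'
from h import *
plan([],0);case()
E
```

```text
t 44.15 pos [0.562  0.1307 0.0659] turn [ 0.0006 -0.0065 -0.0004] open 0.004 grip 7.6 F [-14.5   7.2  10.4]
case [ 0.6539 -0.011  -0.0102] [116, 236] Lcontact [0.5658 0.1279] Rcontact [ 0.5629 -0.148 ] farL [0.7354 0.1382] farR [ 0.7323 -0.1618]
```

Call:
move_arm(increments=[[-0.01, 0, 0, 0, 0, 0, 0], [-0.02, 0, 0, 0, 0, 0, 0], [-0.027, 0, 0, 0, 0, 0, 0], [-0.027, 0, 0, 0, 0, 0, 0], [-0.027, 0, 0, 0, 0, 0, 0]])

```text
time_s: 44.62
position: [0.5623, 0.1308, 0.0658]
tcp_rot: [[-0.999, 0.001, -0.037], [0.001, 1.0, 0.001], [0.037, 0.001, -0.999]]
force: [-26.5, 6.0, 20.5]
opening: 0.003
grasp_force: 14.1
```

```bash
python3 - <<'E'
from h import *
plan([],0);case()
E
```

```text
t 44.62 pos [0.5623 0.1308 0.0658] turn [ 0.0004 -0.0116 -0.0003] open 0.003 grip 14.1 F [-26.5   6.   20.5]
case [ 0.6541 -0.011  -0.0136] [116, 237] Lcontact [0.5665 0.1282] Rcontact [ 0.5627 -0.1478] farL [0.7361 0.1379] farR [ 0.732  -0.1621]
```

Call:
move_arm(increments=[[0.08, 0, 0, 0, 0, 0, 0], [0.165, 0, 0, 0, 0, 0, 0], [0.165, -0.1, 0, 0, 0, 0, 0], [0.165, -0.936, 0, 0, 0, 0, 0], [0.165, -0.936, 0, 0, 0, 0, 0], [0.165, -0.936, 0, 0, 0, 0, 0], [0.165, -0.936, 0, 0, 0, 0, 0], [0.165, -0.936, 0, 0, 0, 0, 0], [0.165, -0.936, 0, 0, 0, 0, 0], [0.165, -0.936, 0, 0, 0, 0, 0]])

```text
time_s: 45.5
position: [0.5323, -0.1607, 0.0673]
tcp_rot: [[-1.0, 0.008, 0.006], [0.008, 1.0, -0.006], [-0.006, -0.006, -1.0]]
force: [0.4, 0.7, -0.2]
opening: 0.002
grasp_force: 0.0
```

Call:
move_arm(increments=[[0, 0, 0, 0, 0, 0, 0], [-0.05, 0, 0, 0, 0, 0, 0], [-0.09, 0, 0, 0, 0, 0, 0], [-0.11, 0, 0, 0, 0, 0, 0], [-0.13, 0, 0, 0, 0, 0, 0], [-0.145, 0, 0, 0, 0, 0, 0], [-0.155, 0, 0, 0, 0, 0, 0], [-0.165, 0, 0, 0, 0, 0, 0], [-0.165, 0, 0, 0, 0, 0, 0]])

```text
time_s: 46.25
position: [0.5656, -0.15, 0.0661]
tcp_rot: [[-1.0, -0.007, -0.031], [-0.007, 1.0, 0.003], [0.031, 0.003, -1.0]]
force: [-28.4, -11.7, 17.6]
opening: 0.004
grasp_force: 14.5
```

```bash
python3 - <<'E'
from h import *
plan([],0);case()
E
```

```text
t 46.25 pos [ 0.5656 -0.15    0.0661] turn [ 0.0009 -0.0098  0.0023] open 0.004 grip 14.5 F [-28.4 -11.7  17.6]
case [ 0.6562 -0.0102  0.0055] [117, 237] Lcontact [0.566  0.1273] Rcontact [ 0.5675 -0.1487] farL [0.7354 0.1402] farR [ 0.7371 -0.1598]
```

Both corners are now blocked by the batten. Back off and check.

Call:
move_arm(increments=[[0.06, 0, 0, 0, 0, 0, 0], [0.15, 0, 0, 0, 0, 0, 0], [0.27, 0, 0, 0, 0, 0, 0], [0.4, 0, -0.1, 0, 0, 0, 0], [0.5, -0.2, -0.4, 0, 0, 0, 0], [0.5, -0.3, -0.6, 0, 0, 0, 0], [0.5, -0.3, -0.6, 0, 0, 0, 0], [0.5, -0.3, -0.6, 0, 0, 0, 0], [0.5, -0.3, -0.6, 0, 0, 0, 0]])

```text
time_s: 47.05
position: [0.4307, -0.2435, 0.2516]
tcp_rot: [[-1.0, -0.001, 0.006], [-0.001, 1.0, -0.007], [-0.006, -0.007, -1.0]]
force: [0.8, -0.5, -0.3]
opening: 0.003
grasp_force: 0.0
```

```bash
python3 - <<'E'
from h import *
plan([],0);c=cap("scene");t=cap("top");p=case(c)
m=cv2.cvtColor(c["image"],cv2.COLOR_BGR2HSV)
m=cv2.inRange(m,(0,180,100),(4,255,255))|cv2.inRange(m,(175,180,100),(180,255,255))
k,l,st,ce=cv2.connectedComponentsWithStats(m)
for i in range(1,k):
    if st[i,4]>40: print("red",st[i].tolist(),onz(c,ce[i],.03).round(3))
cv2.imwrite("pics/p10.png",np.hstack([cv2.resize(c["image"][180:405,240:480],(400,375)),cv2.resize(t["image"][120:270,230:390],(400,375))]))
E
```

```text
t 47.05 pos [ 0.4307 -0.2435  0.2516] turn [-0.0022  0.0019  0.0002] open 0.003 grip 0.0 F [ 0.8 -0.5 -0.3]
case [ 0.6564 -0.01    0.0081] [116, 237] Lcontact [0.5658 0.1273] Rcontact [ 0.5681 -0.1487] farL [0.7352 0.1407] farR [ 0.7377 -0.1593]
red [447, 269, 13, 12, 81] [0.749 0.187 0.03 ]
red [171, 283, 20, 20, 304] [ 0.393 -0.314  0.03 ]
red [310, 380, 16, 18, 147] [ 0.754 -0.214  0.03 ]
```

View pics/p10.png

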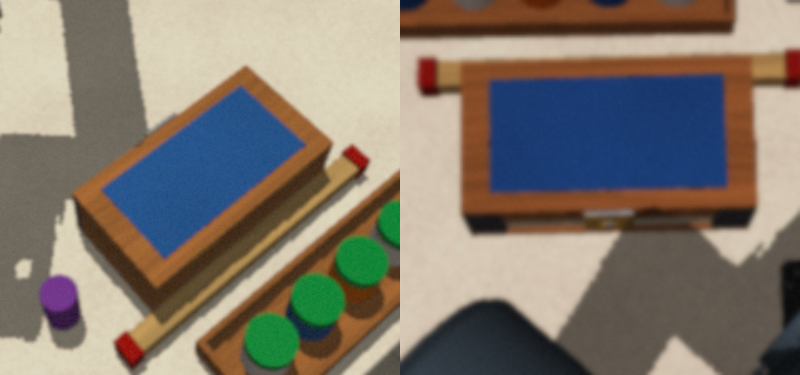

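The case sits flush and parallel against the batten, centred between the red ends (scene crop (130,350) and (357,160)). The lid is shut and the hasp hangs down at top crop (608,218).

```bash
python3 -c "
from rig import workorder
print(workorder.hand_in())"
```

```text
the job is handed in; nothing more can be done
None
```

I handed the job in; no verdict came back. My last pictures show the lid shut on the four yellow-capped jars, the hasp down, and the case flush against the batten and about centred.

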